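# Make up the table caddy from the storeroom bench

### The job

Make up the table caddy for upstairs: stand the squeeze bottle with the nozzle, the large cheese shaker and the small salt shaker with the domed, perforated tops, and the sugar holder that is full of packets upright in the caddy, each right down in the well cut for its shape and size. Set them in with care rather than dropping them. The sealed stock that looks like them (flat-capped bottle, two flat-lidded jars) and the empty holder are not ready for the tables: leave those standing where they are.

Things in the scene. Friction and masses are not known exactly. Their poses are not given: they have to be found in the camera images.
- caddy: Dark wood block, 200 (its x) x 184 (its y) x 42 mm, fixed, any yaw; low steel handles on its x ends (to x = +-122, 30 mm high). Wells 32 mm deep, floor 10 mm above bench; centres (x, y) in mm in its frame: round diameter 84 at (-48, 42), cheese; round 67 at (48, -46), bottle; round 51 at (-48, -46), salt; rectangle 62 in x by 88 in y at (46, 42), sugar. Origin: centre of underside; z up.
- sauce_bottle: White plastic squeeze bottle with a pointed pouring nozzle; belongs in the caddy. Round body 52 mm diameter, straight sides up to 98 mm, then shoulder, ribbed collar (39 mm diameter) and cone nozzle to 140 mm; about 0.25 kg. Grip it high on the straight sides, so that the nozzle clears the gripper's body. Origin: centre of the underside; z up.
- cheese_shaker: Large glass cheese shaker with a domed, perforated steel top; belongs in the caddy. Round glass 68 mm diameter, straight sides up to 78 mm, dome from there to 107 mm; about 0.34 kg. Origin: centre of the underside; z up.
- salt_shaker: Small glass salt shaker with a domed, perforated steel top; belongs in the caddy. Round glass 36 mm diameter, straight sides up to 64 mm, dome to 83 mm; about 0.1 kg. Origin: centre of the underside; z up.
- sugar_holder: White ceramic sugar holder filled with upright paper sugar packets; belongs in the caddy. Rectangular box 72 (its x) x 46 (its y) x 64 mm high, packets standing up to about 81 mm; about 0.26 kg. Goes in with its x along the caddy's y, either way round; grip it across its 46 mm width. Origin: centre of the underside; z up.
- refill_bottle: Look-alike, stays on the bench: the same white bottle body (52 mm diameter) but with a flat screw cap 47 mm across and no nozzle, 118 mm high. Origin: centre of the underside; z up.
- cheese_jar: Look-alike, stays on the bench: the same large glass (68 mm diameter) but closed with a flat, wider (75 mm) steel screw lid without holes, 91 mm high. Origin: centre of the underside; z up.
- salt_jar: Look-alike, stays on the bench: the same small glass (36 mm diameter) but closed with a flat, wider (43 mm) steel screw lid without holes, 77 mm high. Origin: centre of the underside; z up.
- empty_holder: Look-alike, stays on the bench: the same white ceramic holder (72 x 46 x 64 mm) but empty, without packets. Origin: centre of the underside; z up.
- carton: Bystander: closed, taped cardboard carton 150 (its x) x 120 (its y) x 95 mm high, fixed to the bench on the side where the caddy is not. Origin: centre of the underside; z up.
Things that resemble listed ones, but are neither listed nor needed, are in the scene too. Leave any blue or orange look-alike of the sugar_holder alone.

How it is judged:
By the outcome, as a careful person would: the job done as asked, in the order asked, and still so for the second after the job is handed in, with the robot touching nothing.
It also fails if it takes over 102 s, if anything falls off the work surface, if the arm or the gripper's body presses on something with over 40 N, if the wrist force passes 120 N, or if a joint passes its speed limit or range.

### The arm

A 7-joint arm with a two-finger parallel gripper is mounted at the origin on the work surface. World frame = base frame: x ahead of the robot, y to its left, z up, the work surface at z = 0. Lengths are in m, angles in rad, forces in N, time in s.
With the tool pointing down it reaches from about 0.425 to 0.875 m from the base axis. Payload 4.7 kg.
Tool frame: the origin (TCP) lies midway between the tips of the shut fingers; the grasp point (between the pads) lies 19 mm behind it; z points along the fingers, y is the direction in which the jaws open and shut (so a half turn about z gives the same grasp; the last joint's range is limited). The gripper opens to 87 mm and grips with 3 to 60 N. Pads are 19 mm wide; open, the fingers measure 117 mm over their backs; the gripper's body (75 mm by 190 mm) begins 51 mm behind the grasp point.
Start: joints at [-1.106, 0.321, -0.07, 1.45, 0.023, 1.371, -0.057], TCP at [0.283, 0.585, 0.189] pointing down, gripper open.
Joint ranges: [-2.86, 2.86], [-0.3, 2.09], [-1.38, 1.24], [0.06, 2.45], [-1.56, 4.7], [0.09, 2.05], [-2.69, 2.69]. Speed limits (rad/s): [2.57, 2.57, 3.14, 3.14, 3.14, 3.14, 3.14].

### API

Orientations are given as a rotation vector (axis times angle).
In Python, from bench import monitor, eyes, order gives the robot as it stands. The module is installed in compiled form; this text tells all that it offers.
- The arm moves only by the shell command python3 -m pendant 'ROWS' [FORCE]. ROWS is JSON, a list of rows, each a list of 3 entries, a list of its own where there are three numbers: the turn, a rotation vector about the tool's x, y, z in degrees, then the shift along the tool's x, y, z in m, then the gripper command: -1 is fully open, 1 is shut, values between are in proportion. In form: [[[rx, ry, rz], [tx, ty, tz], hand], ...]. A call has 1 to 8 rows; each row shifts and turns the commanded pose from where the row before left it, along the tool's axes as they then stand; what a row does not reach is not made up. A row lasts 1/8 s, in which the tool goes at most 62.5 mm and 10.7 degrees, less where a joint would pass 70% of its speed; a pose out of reach is approached as far as the arm can. A call is refused whole if a number of a shift passes 0.0625 or a number of a turn 10.7, either way. A call with a gripper value outside its range is refused whole. The fingers move at their own pace and stop on an object; FORCE is the grip in N (left out, the last holds). Time passes only in rows, so rows that do not move let the fingers close. It gives the time, the measured TCP pose, the force and the opening at its end, in the units of the state.
- monitor.get_state(): the state, without advancing time (a new reading comes with each control period).
- eyes.get_image(name): name is "side" or "top"; returns a dict with "color" (400x640x3 uint8, red, green, blue), "range_z" (400x640 float32, m along the optical axis (not along the pixel's ray), 0 where there is no reading), "fx", "fy", "cx", "cy" (pixels), "world_to_cam" (4x4, takes a point from world to camera coordinates). Camera axes: x right, y up, looking along -z (the intrinsics and any distortion apply to the point x, -y, -z); pixel columns grow to the right and rows downward; lengths in m; the calibration is good to about 2 mm. A picture is of the moment at which its call begins.
- order.close_job(): hands the job in, once; it reports no verdict.
The state is a dict: "time": time; "joint_positions": joint angles; "qd": joint speeds; "joint_torque": joint torques, N m; "position": TCP position; "tool_rot": TCP orientation; "ft_force": force on the tool from outside, world axes, zero at the start; "torque": the same for the moment, N m; "grip_width": opening from 0.0 (shut) to 1.0 (fully open).
Only numpy, scipy, OpenCV 4.12 (cv2) and the standard library are available. Lean on these libraries where they do the work, as an engineer would, in place of code of your own. Each camera call takes 0.05 s, during which the arm holds its last target.

## Working session

There is one attempt and no reset: what is moved stays moved. The work goes in short steps, Python scripts to look and compute and a shell command to move; the robot and the scene stay as the last step left them, time stands still between calls to the robot, and variables do not carry over. Pictures are saved under pics/ and viewed, and the job is handed in when it is done.

```bash
mkdir -p pics; ls; python3 - <<'E'
from bench import monitor, eyes
import cv2, numpy as np
print(monitor.get_state())
for n in ("side","top"):
    d=eyes.get_image(n)
    np.savez(f"{n}0.npz",**d)
    cv2.imwrite(f"pics/{n}0.png",d["color"][:,:,::-1])
    print(n,d["fx"],d["fy"],d["cx"],d["cy"],d["world_to_cam"],[k for k in d])
E
```

```text
pics
{'time': 0.0, 'joint_positions': array([-1.1059027 ,  0.32183902, -0.07007231,  1.45171291,  0.02259711,
        1.37080227, -0.05689412]), 'qd': array([ 5.40508382e-04,  7.20952654e-04, -1.17176444e-03,  9.61167821e-04,
       -1.58142414e-05,  4.21103302e-04,  4.91829377e-04]), 'joint_torque': array([-3.55806715e-04, -4.91296041e+01, -4.03811065e-01, -3.12521803e+01,
       -6.38586958e-02,  4.39503312e-02,  1.92426464e-04]), 'position': array([0.28296745, 0.58446231, 0.18783206]), 'tool_rot': array([-7.02009621e-01, -3.06180192e+00,  3.05485513e-03]), 'ft_force': array([-0.08378057, -0.42457101,  0.11409787]), 'torque': array([-0.04948938, -0.02550753,  0.01208368]), 'grip_width': 0.9995688604399504}
side 394.27422076580376 394.27422076580376 325.17169742690845 199.2159883526071 [[ 0.72845573 -0.68484057 -0.01859151 -0.33983397]
 [ 0.41654939  0.42120686  0.80564967 -0.21875343]
 [-0.5439107  -0.5946244   0.59210047 -0.64800442]
 [ 0.          0.          0.          1.        ]] ['color', 'range_z', 'fx', 'fy', 'cx', 'cy', 'world_to_cam']
top 471.49978038147725 471.49978038147725 315.3832431284016 202.5856366773541 [[-2.81839464e-03 -9.99819177e-01  1.88061331e-02 -7.24046405e-03]
 [ 9.83889689e-01  5.89195736e-04  1.78775647e-01 -4.71690411e-01]
 [-1.78754401e-01  1.90070208e-02  9.83710119e-01 -1.07177103e+00]
 [ 0.00000000e+00  0.00000000e+00  0.00000000e+00  1.00000000e+00]] ['color', 'range_z', 'fx', 'fy', 'cx', 'cy', 'world_to_cam']
```

View pics/top0.png

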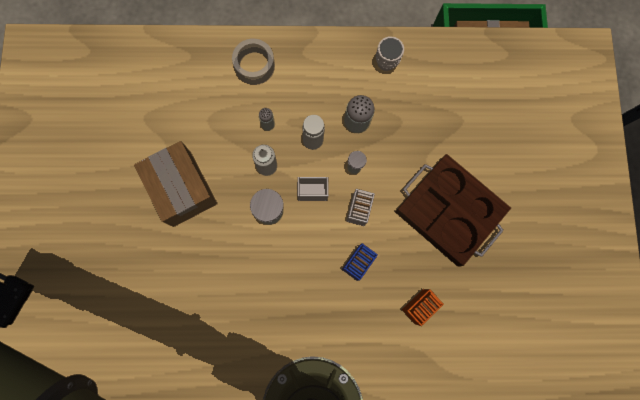

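View pics/side0.png

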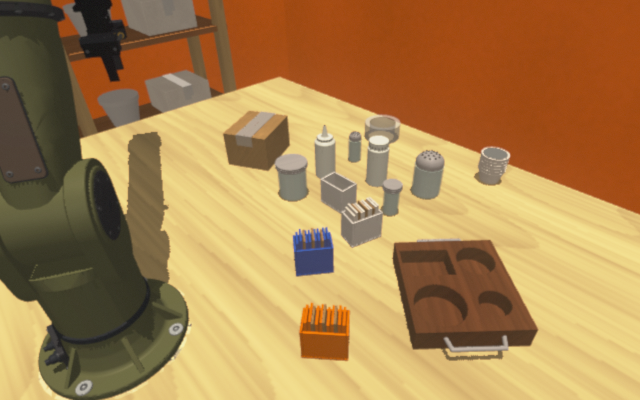

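Top view: sauce bottle (264,158), refill (313,128), cheese shaker (360,112), cheese jar (267,205), salt shaker (266,118), salt jar (357,162), empty holder (313,188), full sugar holder (360,206), and caddy (453,210). There are also blue and orange holders and two unrelated cups. I'll confirm these in an enlarged crop and measure them.

```bash
cat > h.py <<'E'
import numpy as np, cv2
def load(f): return dict(np.load(f))
def cloud(d):
    z=d["range_z"]; v,u=np.indices(z.shape)
    p=np.stack([(u-d["cx"])/d["fx"]*z, -(v-d["cy"])/d["fy"]*z, -z],-1)
    T=np.linalg.inv(d["world_to_cam"]); w=p@T[:3,:3].T+T[:3,3]
    w[z<=0]=np.nan; return w
def ray(d,u,v,h):
    T=np.linalg.inv(d["world_to_cam"]); c=T[:3,3]
    r=T[:3,:3]@np.array([(u-d["cx"])/d["fx"],-(v-d["cy"])/d["fy"],-1.])
    return c+r*(h-c[2])/r[2]
def proj(d,p):
    q=d["world_to_cam"][:3,:3]@np.asarray(p)+d["world_to_cam"][:3,3]
    return d["cx"]+d["fx"]*q[0]/-q[2], d["cy"]-d["fy"]*q[1]/-q[2]
def circ(P):
    P=np.asarray(P); A=np.c_[2*P,np.ones(len(P))]; s=np.linalg.lstsq(A,(P**2).sum(1),rcond=None)[0]
    return s[0],s[1],np.sqrt(s[2]+s[0]**2+s[1]**2)
E
python3 - <<'E'
from h import *
t=load("top0.npz"); s=load("side0.npz"); W=cloud(t); S=cloud(s)
a=cv2.resize(t["color"][85:235,230:400],None,fx=4,fy=4,interpolation=cv2.INTER_CUBIC)[:,:,::-1]
cv2.imwrite("pics/crop_top.png",a)
b=cv2.resize(s["color"][110:250,265:455],None,fx=4,fy=4,interpolation=cv2.INTER_CUBIC)[:,:,::-1]
cv2.imwrite("pics/crop_side.png",b)
bench=W[(np.abs(W[...,2])<.02)][:,2]; print("bench",np.median(bench),bench.std())
m=(W[...,2]>.03)&(W[...,0]>.3)
n,l,st,c=cv2.connectedComponentsWithStats(m.astype(np.uint8))
for i in range(1,n):
    if st[i,4]<60: continue
    P=W[l==i]; zt=np.percentile(P[:,2],97)
    Q=P[P[:,2]>zt-.012]
    print(c[i].round(),st[i,4],"ztop %.3f"%zt,"topmean",Q[:,:2].mean(0).round(4),"ext",np.ptp(Q[:,:2],axis=0).round(3),"all rng",P.min(0).round(3),P.max(0).round(3))
E
```

```text
bench -0.0012038264159319745 0.002881417711140674
[389.  52.] 700 ztop 0.076 topmean [ 0.8496 -0.1923] ext [0.066 0.063] all rng [ 0.817 -0.224  0.03 ] [ 0.883 -0.161  0.079]
[252.  59.] 795 ztop 0.050 topmean [0.8367 0.148 ] ext [0.103 0.102] all rng [0.786 0.097 0.03 ] [0.889 0.199 0.053]
[359. 112.] 809 ztop 0.106 topmean [ 0.6881 -0.113 ] ext [0.057 0.057] all rng [ 0.656 -0.147  0.03 ] [ 0.722 -0.08   0.111]
[266. 117.] 242 ztop 0.083 topmean [0.6782 0.1107] ext [0.031 0.031] all rng [0.662 0.094 0.03 ] [0.696 0.128 0.087]
[313. 130.] 575 ztop 0.120 topmean [ 0.6384 -0.0019] ext [0.046 0.046] all rng [ 0.613 -0.028  0.031] [0.662 0.022 0.122]
[174. 183.] 3954 ztop 0.097 topmean [0.5123 0.318 ] ext [0.186 0.175] all rng [0.42  0.231 0.03 ] [0.607 0.406 0.101]
[264. 158.] 538 ztop 0.126 topmean [0.571  0.1112] ext [0.017 0.018] all rng [0.546 0.086 0.032] [0.599 0.138 0.138]
[356. 161.] 305 ztop 0.079 topmean [ 0.568  -0.1043] ext [0.044 0.043] all rng [ 0.546 -0.127  0.03 ] [ 0.59  -0.084  0.118]
[458. 207.] 3814 ztop 0.044 topmean [ 0.462  -0.3464] ext [0.267 0.267] all rng [ 0.325 -0.471  0.03 ] [ 0.592 -0.203  0.048]
[313. 188.] 348 ztop 0.065 topmean [ 0.5046 -0.0016] ext [0.046 0.07 ] all rng [ 0.484 -0.037  0.03 ] [0.53  0.033 0.071]
[267. 205.] 904 ztop 0.093 topmean [0.458  0.1039] ext [0.074 0.074] all rng [0.421 0.067 0.032] [0.495 0.141 0.096]
[361. 206.] 651 ztop 0.082 topmean [ 0.4621 -0.1139] ext [0.066 0.046] all rng [ 0.422 -0.144  0.03 ] [ 0.501 -0.083  0.085]
[360. 261.] 629 ztop 0.082 topmean [ 0.3331 -0.1097] ext [0.065 0.057] all rng [ 0.3   -0.148  0.032] [ 0.374 -0.07   0.085]
```

View pics/crop_top.png

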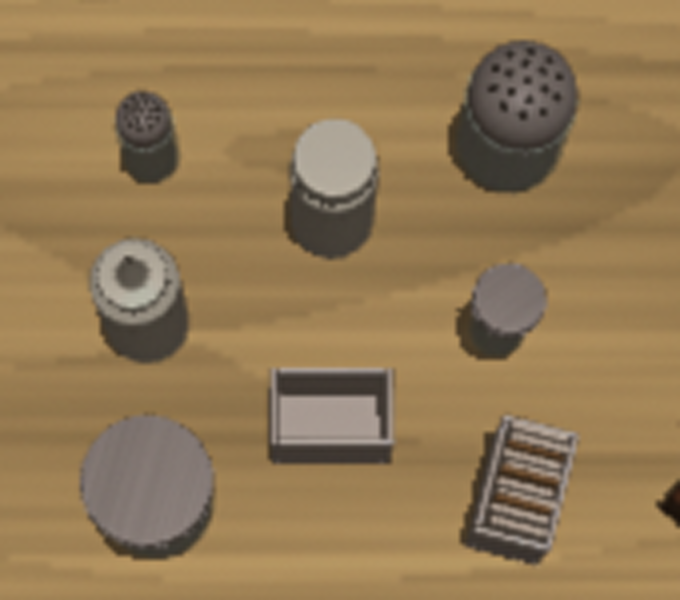

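View pics/crop_side.png

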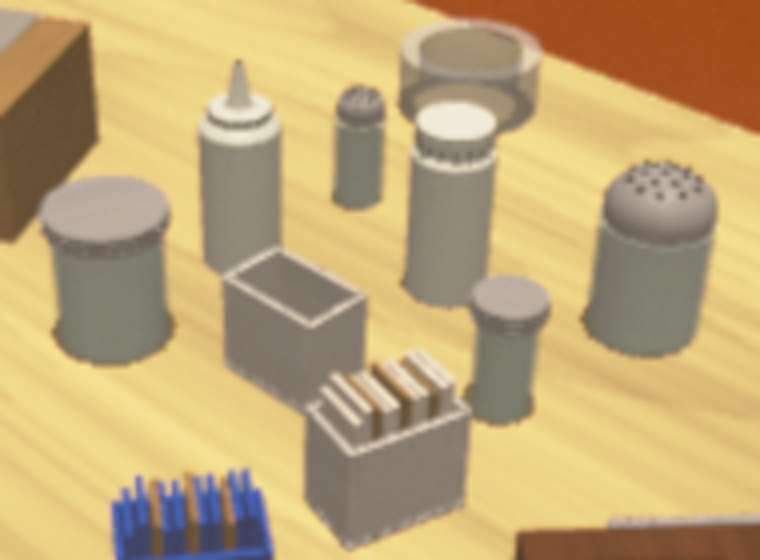

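Identification is confirmed. The pointed-nozzle bottle is (264,158), against the flat-capped (313,128). The domed perforated cheese shaker is (360,112), against the flat lid (267,205). The domed salt shaker is (266,118), against the flat lid (357,162). The white holder with packets is (360,206), against the empty one (313,188) and the blue and orange ones. Next are precise poses for the caddy and the holder.

```bash
python3 - <<'E'
from h import *
t=load("top0.npz"); s=load("side0.npz"); W=cloud(t); S=cloud(s)
for nm,(x,y),r in [("bottle",(.572,.111),26),("cheese",(.6885,-.113),34),("salt",(.6785,.111),18)]:
    for cn,C in (("top",W),("side",S)):
        P=C.reshape(-1,3); d=np.hypot(P[:,0]-x,P[:,1]-y); hi={"bottle":.09,"cheese":.072,"salt":.058}[nm]
        Q=P[(d<.055)&(P[:,2]>.02)&(P[:,2]<hi)]
        if nm=="salt": Q=Q[np.hypot(Q[:,0]-x,Q[:,1]-y)<.03]
        # known radius fit
        from scipy.optimize import least_squares
        f=least_squares(lambda c:np.hypot(Q[:,0]-c[0],Q[:,1]-c[1])-r/1000,[x,y],loss="soft_l1",f_scale=.002)
        print(nm,cn,len(Q),f.x.round(4),"res",np.std(f.fun).round(4))
# caddy
for cn,d,C in (("top",t,W),("side",s,S)):
    hsv=cv2.cvtColor(d["color"],cv2.COLOR_RGB2HSV)
    m=(np.abs(C[...,2]-.042)<.008)&(C[...,0]>.28)&(C[...,1]<-.18)&(C[...,0]<.62)&(d["color"].max(-1)<110)
    m=cv2.morphologyEx(m.astype(np.uint8),cv2.MORPH_OPEN,np.ones((3,3)))
    cs,_=cv2.findContours(m,cv2.RETR_CCOMP,cv2.CHAIN_APPROX_NONE)
    c=max(cs,key=cv2.contourArea)[:,0]
    P=np.array([ray(d,u,v,.042)[:2] for u,v in c]).astype(np.float32)
    print(cn,"caddy rect",cv2.minAreaRect(P*1000))
    cv2.imwrite(f"pics/cad_{cn}.png",cv2.resize(m*255,None,fx=1.2,fy=1.2))
    for q in cs:
        q=q[:,0]
        if 60<len(q) or cv2.contourArea(q)>60:
            R=np.array([ray(d,u,v,.042)[:2] for u,v in q]).astype(np.float32); print("  ",len(q),circ(R),cv2.minAreaRect(R*1000))
# sugar box
for cn,C in (("top",W),("side",S)):
    P=C.reshape(-1,3); Q=P[(np.hypot(P[:,0]-.462,P[:,1]+.114)<.06)&(P[:,2]>.015)&(P[:,2]<.09)]
    print(cn,"sugar",cv2.minAreaRect((Q[:,:2]*1000).astype(np.float32)))
    Q=Q[(Q[:,2]>.055)&(Q[:,2]<.068)]
    print(cn,"sugar rim",cv2.minAreaRect((Q[:,:2]*1000).astype(np.float32)))
E
```

```text
bottle top 160 [0.5732 0.1125] res 0.0004
bottle side 499 [0.5721 0.1112] res 0.0012
cheese top 197 [ 0.6918 -0.1142] res 0.0006
cheese side 553 [ 0.6903 -0.1154] res 0.0011
salt top 78 [0.681  0.1114] res 0.0007
salt side 169 [0.6798 0.1101] res 0.0013
top caddy rect ((457.8394775390625, -337.027099609375), (199.931884765625, 185.30621337890625), 48.120887756347656)
   340 (np.float64(0.45640896451900925), np.float64(-0.34101929326582797), np.float64(0.10205589266345551)) ((457.8394775390625, -337.027099609375), (199.931884765625, 185.30621337890625), 48.120887756347656)
   102 (np.float64(0.3951938176753939), np.float64(-0.3444028713498123), np.float64(0.04204742217345951)) ((394.8999938964844, -345.0429382324219), (84.4010009765625, 82.51475524902344), 43.594024658203125)
   61 (np.float64(0.46029211688441474), np.float64(-0.403101601731356), np.float64(0.0256690170263243)) ((460.2603759765625, -403.59429931640625), (52.78059387207031, 50.62813186645508), 89.9981689453125)
   80 (np.float64(0.5244448263619499), np.float64(-0.3323523561397257), np.float64(0.03382082395972932)) ((52
[... 382 characters left out ...]
7, 97.84086608886719), 46.03057098388672)
   60 (np.float64(0.4152754969589715), np.float64(-0.3409757685178244), np.float64(0.019720862971087907)) ((428.5959167480469, -336.8142395019531), (11.929518699645996, 45.549461364746094), 17.26904296875)
top sugar ((462.2492370605469, -114.13843536376953), (46.34294128417969, 73.34269714355469), 74.93043518066406)
top sugar rim ((462.30517578125, -114.11407470703125), (46.29182434082031, 73.27622985839844), 74.76407623291016)
side sugar ((459.8697509765625, -116.04481506347656), (48.1732063293457, 72.73619079589844), 75.1922378540039)
side sugar rim ((460.1023254394531, -116.7256851196289), (47.61068344116211, 72.64967346191406), 74.03868865966797)
```

Caddy: centre (457.8, -337.0) mm, x axis at 48.1°. The well circles measured separately agree to about 0.7 mm. I'll place in the listed order: bottle, cheese, salt, sugar. A small helper will work out shifts in tool axes. First I turn the jaws along world x.

```bash
cat > go.py <<'E'
import sys,numpy as np
from bench import monitor
from scipy.spatial.transform import Rotation as R
s=monitor.get_state(); M=R.from_rotvec(s["tool_rot"]).as_matrix()
p=s["position"]; jaw=np.degrees(np.arctan2(M[1,1],M[0,1]))
print("t %.2f"%s["time"],"p",p.round(4),"jaw %.2f"%jaw,"toolz",M[:,2].round(4),"F",s["ft_force"].round(1),"w %.1f mm"%(87*s["grip_width"]),"q",s["joint_positions"].round(2))
if len(sys.argv)>3:
    tgt=np.array([float(a) for a in sys.argv[1:4]]); print("tool shift",(M.T@(tgt-p)).round(4))
if len(sys.argv)>4: 
    d=(jaw-float(sys.argv[4])+90)%180-90; print("rz",round(d,2))
E
python3 -m pendant '[[[0,0,10.6],[0,0,0],-1],[[0,0,10.6],[0,0,0],-1],[[0,0,10.6],[0,0,0],-1],[[0,0,10.6],[0,0,0],-1],[[0,0,10.6],[0,0,0],-1],[[0,0,10.6],[0,0,0],-1],[[0,0,0],[0,0,0],-1]]' 20
python3 go.py .5725 .1118 .19 0
```

```text
time: 0.98
position: [0.2831, 0.5848, 0.1884]
tool_rot: [2.208, 2.234, -0.001]
ft_force: [-0.1, -0.3, 0.1]
grip_width: 1.001
t 0.97 p [0.2831 0.5848 0.1884] jaw 0.69 toolz [-2.e-04 -1.e-03 -1.e+00] F [-0.1 -0.3  0.1] w 87.1 mm q [-1.22  0.32  0.07  1.46 -0.02  1.37 -1.13]
tool shift [-0.4765  0.2837 -0.0012]
rz 0.69
```

```bash
python3 -m pendant '[[[0,0,0.7],[-0.03,0.018,0],-1],[[0,0,0],[-0.045,0.027,0],-1],[[0,0,0],[-0.05,0.03,0],-1],[[0,0,0],[-0.05,0.03,0],-1],[[0,0,0],[-0.05,0.03,0],-1],[[0,0,0],[-0.05,0.03,0],-1],[[0,0,0],[-0.05,0.03,0],-1],[[0,0,0],[-0.05,0.03,0],-1]]'
python3 -m pendant '[[[0,0,0],[-0.045,0.027,0],-1],[[0,0,0],[-0.03,0.018,0],-1],[[0,0,0],[0,0,0],-1],[[0,0,0],[0,0,0],-1]]'
python3 go.py .5725 .1118 .076 0
```

```text
time: 1.98
position: [0.5084, 0.2081, 0.189]
tool_rot: [-2.219, -2.224, -0.001]
ft_force: [1.3, -0.2, 0.2]
grip_width: 0.999
time: 2.48
position: [0.5521, 0.1357, 0.1887]
tool_rot: [-2.22, -2.221, 0.0]
ft_force: [-0.4, 0.6, -0.4]
grip_width: 1.001
t 2.48 p [0.5521 0.1357 0.1887] jaw 0.04 toolz [-7.e-04  7.e-04 -1.e+00] F [-0.4  0.6 -0.4] w 87.1 mm q [-0.67  0.15  0.43  1.67 -0.07  1.33 -0.23]
tool shift [-0.024   0.0205  0.1127]
rz 0.04
```

```bash
python3 -m pendant '[[[0,0,0],[-0.024,0.0205,0],-1],[[0,0,0],[0,0,0.02],-1],[[0,0,0],[0,0,0.03],-1],[[0,0,0],[0,0,0.03],-1],[[0,0,0],[0,0,0.02],-1],[[0,0,0],[0,0,0.0127],-1],[[0,0,0],[0,0,0],-1],[[0,0,0],[0,0,0],-1]]'
python3 go.py .5725 .1118 .076 0
python3 - <<'E'
from bench import eyes
import cv2,numpy as np
for n,(a,b,c,d) in (("top",(110,210,190,340)),("side",(70,220,240,440))):
    i=eyes.get_image(n)["color"][a:b,c:d,::-1]; cv2.imwrite(f"pics/b1_{n}.png",cv2.resize(i,None,fx=4 if n=="top" else 3,fy=4 if n=="top" else 3,interpolation=cv2.INTER_CUBIC))
E
```

```text
time: 3.48
position: [0.5736, 0.1112, 0.0772]
tool_rot: [2.223, 2.22, 0.002]
ft_force: [0.1, -0.3, 0.5]
grip_width: 1.0
t 3.48 p [0.5736 0.1112 0.0772] jaw -0.08 toolz [ 1.5e-03  6.0e-04 -1.0e+00] F [ 0.1 -0.3  0.5] w 87.0 mm q [-0.62  0.27  0.44  1.77 -0.13  1.12 -0.13]
tool shift [ 0.0006 -0.0011  0.0012]
rz -0.08
```

View pics/b1_side.png

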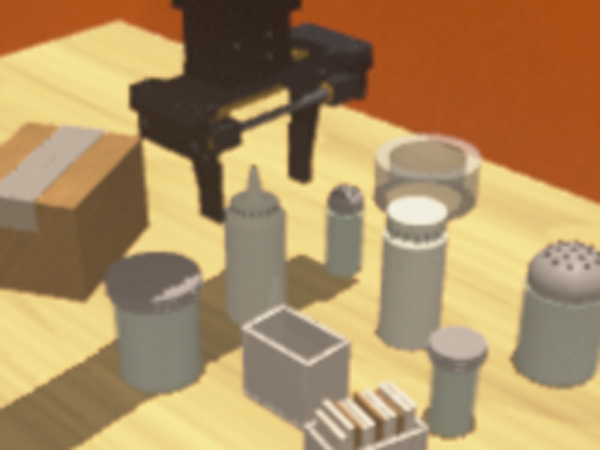

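```bash
python3 - <<'E'
from h import *
from bench import eyes
for n,c0,r0,k in (("side",240,70,3),("top",190,110,4)):
    d=eyes.get_image(n); W=cloud(d)
    T=np.linalg.inv(d["world_to_cam"]); print(n,"cam at",T[:3,3].round(3))
    for p in ((.5736,.1112,.0772),(.5301,.1112,.0772),(.6171,.1112,.0772),(.572,.111,.14)):
        u,v=proj(d,p); print(p,round(u),round(v),"crop",round((u-c0)*k),round((v-r0)*k))
    if n=="side":
        for u,v in ((310,140),(340,128),(312,120),(338,110),(325,150),(325,130)): print(u,v,W[v,u].round(3))
E
```

```text
side cam at [-0.014 -0.526  0.554]
(0.5736, 0.1112, 0.0772) 325 147 crop 256 232
(0.5301, 0.1112, 0.0772) 312 153 crop 217 250
(0.6171, 0.1112, 0.0772) 338 141 crop 293 214
(0.572, 0.111, 0.14) 324 124 crop 253 163
310 140 [0.519 0.105 0.12 ]
340 128 [0.617 0.103 0.117]
312 120 [0.501 0.073 0.187]
338 110 [0.622 0.115 0.159]
325 150 [0.554 0.091 0.085]
325 130 [0.569 0.106 0.128]
top cam at [0.272 0.013 1.139]
(0.5736, 0.1112, 0.0772) 264 157 crop 298 187
(0.5301, 0.1112, 0.0772) 264 175 crop 296 260
(0.6171, 0.1112, 0.0772) 265 139 crop 299 115
(0.572, 0.111, 0.14) 262 150 crop 288 158
```

View pics/b1_top.png

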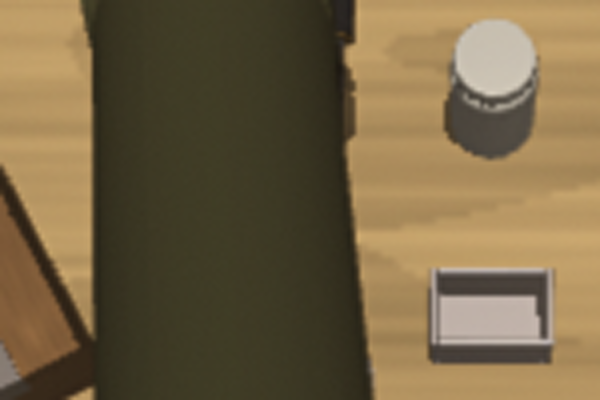

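```bash
python3 - <<'E'
from h import *
from bench import eyes
d=eyes.get_image("side"); W=cloud(d); dark=d["color"].max(-1)<60
for u0,u1 in ((300,318),(332,350)):
    for v in range(118,150,2):
        m=dark[v,u0:u1]; 
        if m.any(): w=W[v,u0:u1][m]; print(v,np.nonzero(m)[0][[0,-1]]+u0,np.nanmedian(w,0).round(3))
E
```

```text
118 [300 306] [0.487 0.092 0.19 ]
120 [307 307] [0.487 0.073 0.192]
122 [305 306] [0.487 0.079 0.185]
124 [306 310] [0.491 0.075 0.182]
126 [306 311] [0.517 0.103 0.157]
128 [307 311] [0.517 0.105 0.152]
130 [307 311] [0.517 0.1   0.148]
132 [308 311] [0.519 0.103 0.142]
134 [310 312] [0.521 0.102 0.136]
136 [309 311] [0.521 0.106 0.129]
138 [308 311] [0.521 0.11  0.122]
140 [309 312] [0.521 0.106 0.119]
118 [338 342] [0.617 0.104 0.143]
120 [339 341] [0.617 0.104 0.139]
122 [339 339] [0.618 0.108 0.132]
126 [339 339] [0.616 0.105 0.122]
```

```bash
python3 - <<'E'
from h import *
d=load("side0.npz"); W=cloud(d)
print("TCP proj",proj(d,(.28297,.58446,.18783)))
cv2.imwrite("pics/s0grip.png",cv2.resize(d["color"][0:120,60:180,::-1],None,fx=5,fy=5,interpolation=cv2.INTER_CUBIC))
dark=d["color"].max(-1)<60
for v in range(30,90,4):
    m=dark[v,80:130]
    if m.any(): w=W[v,80:130][m]; print(v,np.nonzero(m)[0][[0,-1]]+80,np.nanmin(w[:,2]).round(3),w[np.nanargmin(w[:,2])].round(3))
E
```

```text
TCP proj (np.float64(121.07010965621257), np.float64(86.57274865671228))
30 [ 87 124] 0.311 [0.345 0.624 0.311]
34 [ 88 125] 0.303 [0.343 0.62  0.303]
38 [ 80 125] 0.295 [0.338 0.612 0.295]
42 [ 80 119] 0.311 [0.292 0.516 0.311]
46 [ 80 120] 0.108 [0.407 1.446 0.108]
50 [ 83 119] 0.3 [0.278 0.492 0.3  ]
54 [ 85 119] 0.291 [0.277 0.493 0.291]
58 [102 119] 0.249 [0.308 0.621 0.249]
62 [104 120] 0.239 [0.309 0.619 0.239]
66 [105 121] 0.227 [0.31  0.622 0.227]
70 [107 115] 0.247 [0.268 0.532 0.247]
74 [109 116] 0.237 [0.262 0.537 0.237]
78 [110 117] 0.227 [0.267 0.533 0.227]
```

View pics/s0grip.png

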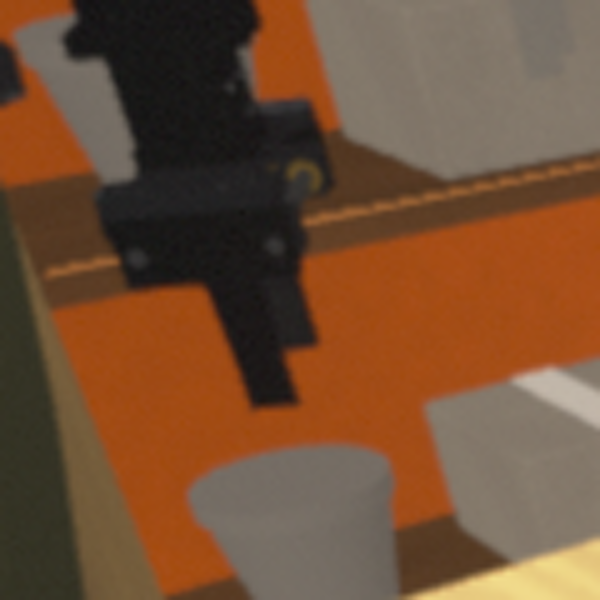

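Side view shows the fingertips about 33 mm higher than the reported TCP, both here and in the start picture, so I need the exact offset before lowering further.

```bash
python3 - <<'E'
from h import *
from bench import eyes
from scipy.optimize import brentq
def zat(d,x,y,v): return brentq(lambda z:proj(d,(x,y,z))[1]-v,-.1,.6)
d=eyes.get_image("side"); g=d["color"].max(-1).astype(int)
print("now col",[ (v,g[v,308:314].tolist()) for v in range(138,149)])
d0=load("side0.npz"); g0=d0["color"].max(-1).astype(int)
print("start",[(v,g0[v,111:118].tolist()) for v in range(76,86)])
for v in (142,143,144): print("now z tip",v,zat(d,.521,.104,v)-.0772)
for v in (80,81,82): print("start z tip",v,zat(d0,.265,.535,v)-.1878)
E
python3 go.py
```

```text
now col [(138, [60, 59, 60, 59, 60, 73]), (139, [60, 60, 59, 59, 59, 67]), (140, [61, 60, 59, 59, 59, 64]), (141, [78, 62, 60, 59, 61, 63]), (142, [151, 106, 77, 65, 61, 62]), (143, [226, 188, 152, 106, 79, 81]), (144, [239, 237, 226, 191, 161, 148]), (145, [240, 240, 239, 237, 231, 218]), (146, [239, 240, 240, 240, 239, 235]), (147, [237, 238, 239, 240, 240, 239]), (148, [238, 237, 238, 239, 239, 239])]
start [(76, [27, 28, 27, 27, 32, 30, 45]), (77, [27, 29, 29, 28, 27, 28, 36]), (78, [28, 29, 29, 28, 28, 31, 33]), (79, [30, 28, 28, 27, 29, 32, 32]), (80, [43, 40, 45, 47, 52, 59, 66]), (81, [92, 102, 103, 106, 110, 113, 119]), (82, [144, 156, 157, 158, 158, 158, 158]), (83, [160, 163, 163, 162, 162, 162, 161]), (84, [162, 162, 163, 162, 161, 161, 161]), (85, [161, 161, 161, 161, 161, 160, 161])]
now z tip 142 0.03727112830762565
now z tip 143 0.03463402667172412
now z tip 144 0.03198801125065788
start z tip 80 0.03433358317739213
start z tip 81 0.03180873343092777
start z tip 82 0.029276158777352457
t 3.77 p [0.5733 0.1107 0.0768] jaw -0.13 toolz [ 8.e-04  4.e-04 -1.e+00] F [-0.1  1.6  0.4] w 87.6 mm q [-0.62  0.27  0.44  1.77 -0.13  1.12 -0.13]
```

```bash
python3 -m pendant '[[[0,0,0],[0,0,0],-0.35],[[0,0,0],[0,0,0],-0.35],[[0,0,0],[0,0,0],-0.35],[[0,0,0],[0,0,0],-0.35],[[0,0,0],[0,0,0],-0.35]]'
python3 - <<'E'
from h import *
from bench import eyes
d=eyes.get_image("side")
cv2.imwrite("pics/b2_side.png",cv2.resize(d["color"][60:180,260:400,::-1],None,fx=5,fy=5,interpolation=cv2.INTER_CUBIC))
E
python3 go.py
```

```text
time: 4.4
position: [0.573, 0.1106, 0.0762]
tool_rot: [-2.224, -2.219, 0.0]
ft_force: [1.2, 0.2, 1.3]
grip_width: 0.683
t 4.45 p [0.573  0.1107 0.0763] jaw -0.13 toolz [ 0.  0. -1.] F [0.2 0.4 1.1] w 59.0 mm q [-0.62  0.27  0.44  1.77 -0.13  1.12 -0.13]
```

View pics/b2_side.png

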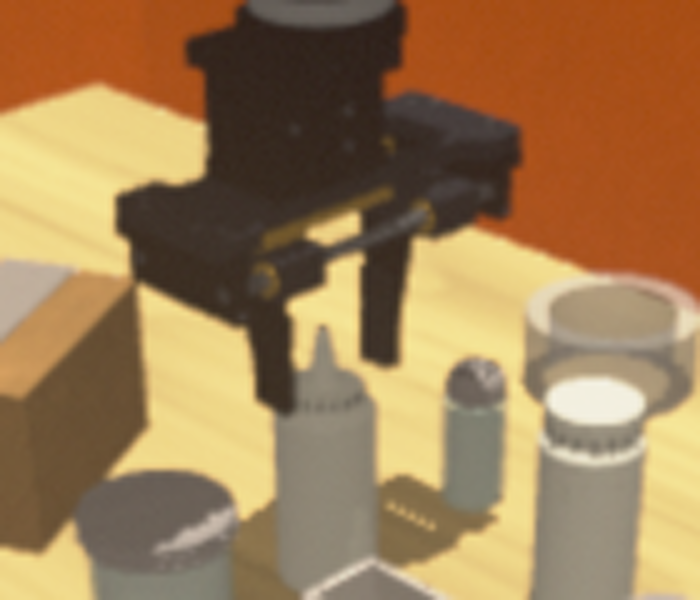

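The picture shows a parallel-slide gripper: the front fingertip is at crop (275,410) and the fingers don't extend as they close. So the true tips sit about 33 mm above the reported TCP, and I'll use true tip z = reported z + 0.033. I'll reopen and descend.

```bash
python3 -m pendant '[[[0,0,0],[0,0,0],-1],[[0,0,0],[0.001,0,0],-1],[[0,0,0],[0,0,0],-1],[[0,0,0],[0,0,0.01],-1],[[0,0,0],[0,0,0.01],-1],[[0,0,0],[0,0,0.008],-1],[[0,0,0],[0,0,0.004],-1],[[0,0,0],[0,0,0],-1]]'
python3 - <<'E'
from h import *
from bench import eyes
d=eyes.get_image("side")
cv2.imwrite("pics/b3_side.png",cv2.resize(d["color"][60:180,260:400,::-1],None,fx=5,fy=5,interpolation=cv2.INTER_CUBIC))
E
python3 go.py .5725 .1118 .044 0
```

```text
time: 5.45
position: [0.5728, 0.1115, 0.0438]
tool_rot: [-2.224, -2.219, 0.001]
ft_force: [0.5, -0.0, 0.3]
grip_width: 0.999
t 5.50 p [0.5731 0.1116 0.0442] jaw -0.13 toolz [ 0. -0. -1.] F [-1.4  0.3  0.1] w 86.9 mm q [-0.61  0.31  0.44  1.8  -0.15  1.06 -0.12]
tool shift [ 0.0002 -0.0006  0.0002]
rz -0.13
```

View pics/b3_side.png

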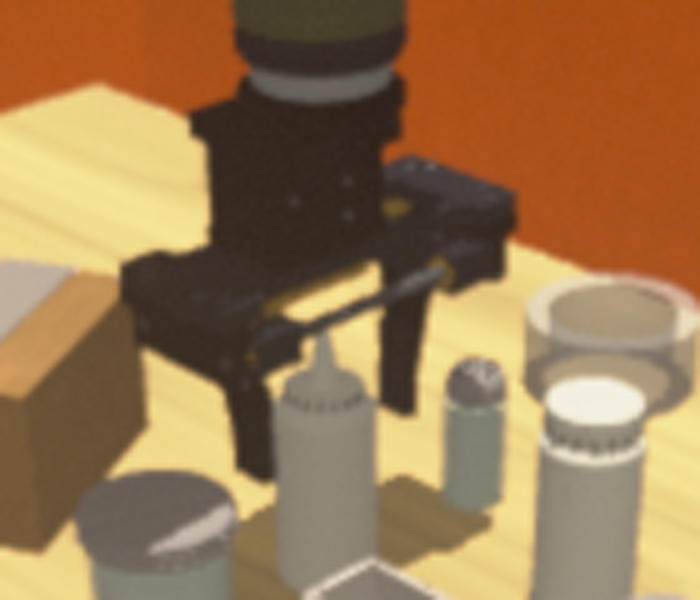

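The nozzle tip is at crop (325,335), just below the body, and the fingers straddle the upper straight sides. Closing now.

```bash
python3 -m pendant '[[[0,0,0],[0,0,0],1],[[0,0,0],[0,0,0],1],[[0,0,0],[0,0,0],1],[[0,0,0],[0,0,0],1],[[0,0,0],[0,0,0],1],[[0,0,0],[0,0,0],1]]' 20
python3 go.py
```

```text
time: 6.25
position: [0.5729, 0.1117, 0.0443]
tool_rot: [-2.224, -2.219, 0.0]
ft_force: [-0.8, 0.2, 2.1]
grip_width: 0.588
t 6.25 p [0.5729 0.1117 0.0443] jaw -0.13 toolz [-3.e-04  1.e-04 -1.e+00] F [-0.8  0.2  2.1] w 51.2 mm q [-0.61  0.31  0.44  1.8  -0.15  1.06 -0.12]
```

```bash
python3 -m pendant '[[[0,0,0],[0,0,-0.005],1],[[0,0,0],[0,0,-0.015],1],[[0,0,0],[0,0,-0.025],1],[[0,0,0],[0,0,-0.03],1],[[0,0,0],[0,0,-0.02],1],[[0,0,0],[0,0,-0.01],1],[[0,0,0],[0,0,0],1]]'
python3 go.py .5243 -.3322 .149 0
```

```text
time: 7.12
position: [0.5735, 0.1117, 0.1501]
tool_rot: [2.224, 2.219, 0.002]
ft_force: [0.5, 0.6, -2.6]
grip_width: 0.591
t 7.12 p [0.5735 0.1117 0.1501] jaw -0.13 toolz [ 1.5e-03  6.0e-04 -1.0e+00] F [ 0.5  0.6 -2.6] w 51.4 mm q [-0.63  0.21  0.45  1.69 -0.1   1.26 -0.16]
tool shift [-0.444  -0.0482  0.0008]
rz -0.13
```

```bash
python3 -m pendant '[[[0,0,0],[-0.02,-0.002,0],1],[[0,0,0],[-0.035,-0.004,0],1],[[0,0,0],[-0.045,-0.005,0],1],[[0,0,0],[-0.045,-0.005,0],1],[[0,0,0],[-0.045,-0.005,0],1],[[0,0,0],[-0.045,-0.005,0],1],[[0,0,0],[-0.045,-0.005,0],1],[[0,0,0],[-0.045,-0.005,0],1]]'
python3 -m pendant '[[[0,0,0],[-0.045,-0.005,0],1],[[0,0,0],[-0.045,-0.005,0],1],[[0,0,0],[-0.02,-0.002,0],1],[[0,0,0],[-0.009,0,0],1],[[0,0,0],[0,0,0],1],[[0,0,0],[0,0,0],1],[[0,0,0],[0,0,0],1]]'
python3 go.py .5243 -.3322 .149 0
python3 - <<'E'
from h import *
from bench import eyes
for n,(a,b,c,e) in (("side",(130,310,360,560)),("top",(110,290,380,560))):
    d=eyes.get_image(n); np.savez(f"b4_{n}.npz",**d)
    cv2.imwrite(f"pics/b4_{n}.png",cv2.resize(d["color"][a:b,c:e,::-1],None,fx=3,fy=3,interpolation=cv2.INTER_CUBIC))
E
```

```text
time: 8.12
position: [0.5343, -0.2161, 0.1483]
tool_rot: [-2.225, -2.216, 0.002]
ft_force: [-0.3, -1.1, -3.0]
grip_width: 0.589
time: 9.0
position: [0.5246, -0.3309, 0.1492]
tool_rot: [-2.221, -2.221, -0.001]
ft_force: [0.2, -0.8, -1.7]
grip_width: 0.59
t 9.00 p [ 0.5246 -0.3309  0.1492] jaw -0.01 toolz [ 2.e-04  8.e-04 -1.e+00] F [ 0.2 -0.8 -1.7] w 51.4 mm q [-0.06  0.33  0.72  1.61 -0.23  1.29  0.7 ]
tool shift [-0.0013 -0.0003  0.0002]
rz -0.01
```

View pics/b4_side.png

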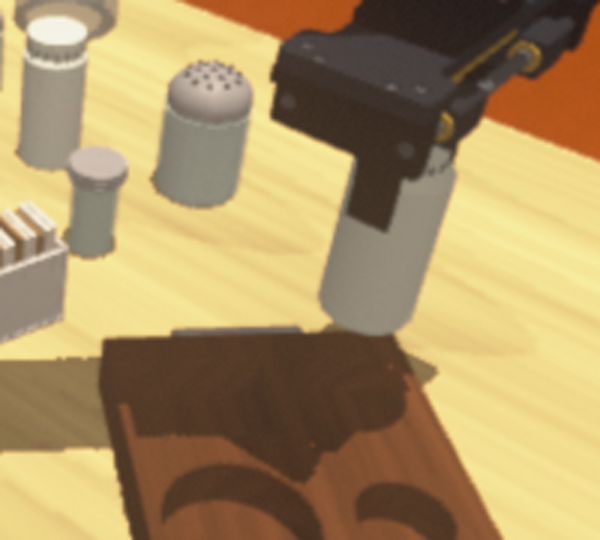

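View pics/b4_top.png

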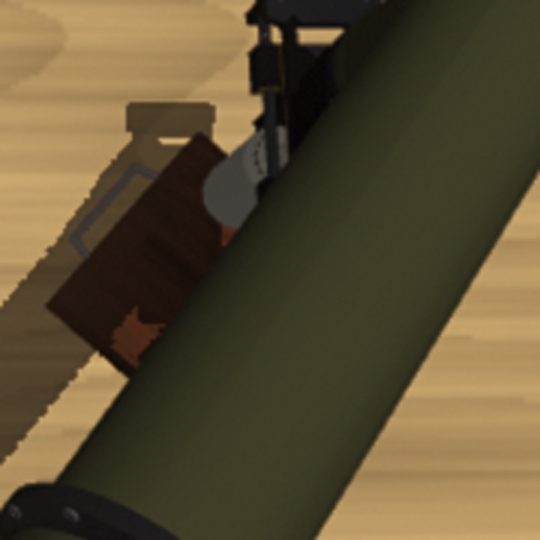

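```bash
cat > cyl.py <<'E'
import sys
from h import *
from scipy.optimize import least_squares
def fit(d,x,y,r,z0,z1,rad=None):
    C=cloud(d); P=C.reshape(-1,3); col=d["color"].reshape(-1,3).max(-1)
    Q=P[(np.hypot(P[:,0]-x,P[:,1]-y)<r+.012)&(P[:,2]>z0)&(P[:,2]<z1)&(col>70)]
    if len(Q)<15: return None
    # axis with tilt: centre = c + k*(z-zm)
    zm=(z0+z1)/2
    f=least_squares(lambda c:np.hypot(Q[:,0]-c[0]-c[2]*(Q[:,2]-zm),Q[:,1]-c[1]-c[3]*(Q[:,2]-zm))-r,[x,y,0,0],loss="soft_l1",f_scale=.001)
    return len(Q),f.x.round(4),np.std(f.fun).round(4),Q[:,2].min().round(4)
E
python3 - <<'E'
from cyl import *
for n in ("side","top"):
    print(n,fit(load(f"b4_{n}.npz"),.5246,-.331,.026,.08,.17))
E
```

```text
side (1049, array([ 0.5243, -0.3311,  0.0098,  0.0026]), np.float64(0.0008), np.float64(0.1032))
top None
```

The held bottle is upright at (0.5243, -0.3311), with its bottom at about 0.104. Lowering by 0.094 to the well floor.

```bash
python3 -m pendant '[[[0,0,0],[-0.002,-0.0005,0],1],[[0,0,0],[0,0,0.015],1],[[0,0,0],[0,0,0.02],1],[[0,0,0],[0,0,0.015],1],[[0,0,0],[0,0,0.005],1],[[0,0,0],[0,0,0],1],[[0,0,0],[0,0,0],1]]'
python3 go.py .5243 -.3322 .0543 0
python3 - <<'E'
from h import *
from bench import eyes
d=eyes.get_image("side"); a,b,c,e=(150,330,370,560)
cv2.imwrite(f"pics/b5_side.png",cv2.resize(d["color"][a:b,c:e,::-1],None,fx=3,fy=3,interpolation=cv2.INTER_CUBIC))
E
```

```text
time: 9.98
position: [0.524, -0.3346, 0.0949]
tool_rot: [2.223, 2.218, 0.001]
ft_force: [-0.8, -0.7, -3.0]
grip_width: 0.584
t 9.97 p [ 0.524  -0.3346  0.0949] jaw -0.13 toolz [ 1.1e-03 -5.0e-04 -1.0e+00] F [-0.8 -0.7 -3. ] w 50.8 mm q [-0.04  0.38  0.7   1.67 -0.26  1.19  0.72]
tool shift [0.0024 0.0003 0.0406]
rz -0.13
```

View pics/b5_side.png

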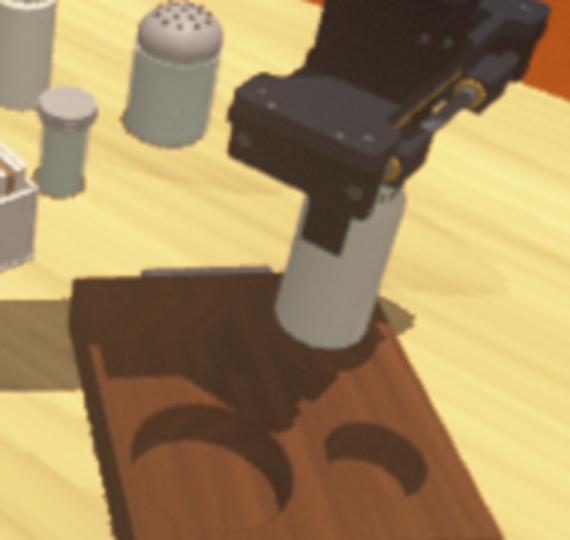

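```bash
python3 -m pendant '[[[0,0,0],[0.0015,0,0],1],[[0,0,0],[0,0,0.008],1],[[0,0,0],[0,0,0.008],1],[[0,0,0],[0,0,0.006],1],[[0,0,0],[0,0,0],1]]'
python3 go.py
python3 -m pendant '[[[0,0,0],[0,0,0.006],1],[[0,0,0],[0,0,0.006],1],[[0,0,0],[0,0,0.003],1],[[0,0,0],[0,0,0.002],1],[[0,0,0],[0,0,0],1]]'
python3 go.py
```

```text
time: 10.65
position: [0.523, -0.3324, 0.0713]
tool_rot: [-2.223, -2.218, 0.001]
ft_force: [-0.6, 0.7, -1.3]
grip_width: 0.59
t 10.65 p [ 0.523  -0.3324  0.0713] jaw -0.13 toolz [-1.4e-03  7.0e-04 -1.0e+00] F [-0.6  0.7 -1.3] w 51.3 mm q [-0.03  0.4   0.69  1.69 -0.28  1.15  0.73]
time: 11.28
position: [0.5235, -0.3327, 0.0551]
tool_rot: [-2.224, -2.219, -0.0]
ft_force: [-1.1, -0.5, -1.8]
grip_width: 0.584
t 11.28 p [ 0.5235 -0.3327  0.0551] jaw -0.13 toolz [-1.e-04  1.e-04 -1.e+00] F [-1.1 -0.5 -1.8] w 50.8 mm q [-0.03  0.42  0.69  1.71 -0.29  1.12  0.74]
```

Force is still about the bottle's weight and the bottom is about 1 mm above the floor. I'll touch down, release gently, and check.

```bash
python3 -m pendant '[[[0,0,0],[0,0,0.001],1],[[0,0,0],[0,0,0.0005],1],[[0,0,0],[0,0,0],1],[[0,0,0],[0,0,0],1]]'
python3 go.py
python3 -m pendant '[[[0,0,0],[0,0,0],-0.35],[[0,0,0],[0,0,0],-0.5],[[0,0,0],[0,0,0],-1],[[0,0,0],[0,0,0],-1],[[0,0,0],[0,0,0],-1]]'
python3 -m pendant '[[[0,0,0],[0,0,-0.01],-1],[[0,0,0],[0,0,-0.03],-1],[[0,0,0],[0,0,-0.04],-1],[[0,0,0],[0,0,-0.04],-1],[[0,0,0],[0,0,-0.02],-1],[[0,0,0],[0,0,0],-1]]'
python3 go.py .69 -.1145 .18 0
python3 - <<'E'
from cyl import *
from bench import eyes
d=eyes.get_image("side"); np.savez("b6.npz",**d); a,b,c,e=(130,350,340,560)
cv2.imwrite(f"pics/b6_side.png",cv2.resize(d["color"][a:b,c:e,::-1],None,fx=2.7,fy=2.7,interpolation=cv2.INTER_CUBIC))
print(fit(d,.5235,-.333,.026,.05,.105))
E
```

```text
time: 11.78
position: [0.5238, -0.333, 0.0543]
tool_rot: [2.224, 2.218, 0.0]
ft_force: [-1.5, -0.6, 2.9]
grip_width: 0.585
t 11.78 p [ 0.5238 -0.333   0.0543] jaw -0.13 toolz [ 7.e-04 -3.e-04 -1.e+00] F [-1.5 -0.6  2.9] w 50.9 mm q [-0.03  0.42  0.69  1.71 -0.29  1.12  0.74]
time: 12.4
position: [0.5235, -0.3327, 0.0537]
tool_rot: [-2.224, -2.219, -0.0]
ft_force: [0.1, -0.2, -0.2]
grip_width: 0.969
time: 13.15
position: [0.5242, -0.3333, 0.1951]
tool_rot: [2.222, 2.217, 0.002]
ft_force: [-0.8, 0.0, -1.0]
grip_width: 1.003
t 13.15 p [ 0.5242 -0.3333  0.1951] jaw -0.13 toolz [ 0.0027 -0.001  -1.    ] F [-0.8  0.  -1. ] w 87.2 mm q [-0.07  0.3   0.73  1.55 -0.2   1.37  0.68]
tool shift [0.2192 0.1652 0.0153]
rz -0.13
(762, array([ 5.231e-01, -3.331e-01, -5.000e-04,  8.000e-04]), np.float64(0.0008), np.float64(0.0502))
```

View pics/b6_side.png

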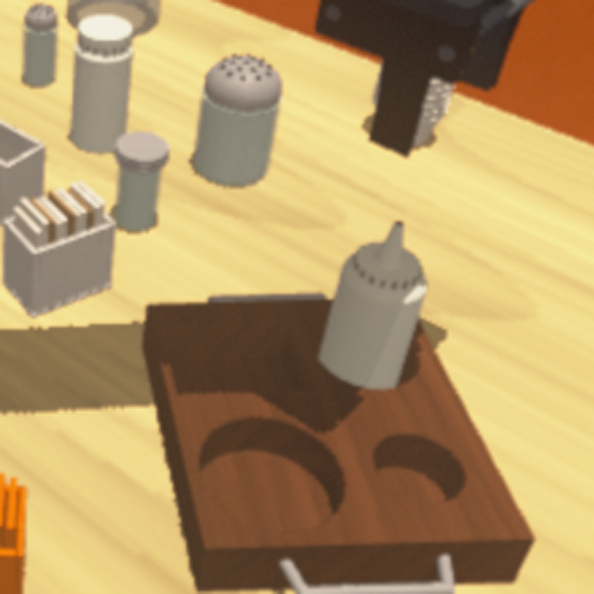

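Bottle is down in its well, upright: nozzle at crop (398,225), base inside the rim, axis tilt under 0.1°, at (0.523, -0.333). Next is the cheese shaker (domed, perforated).

```bash
python3 -m pendant '[[[0,0,0],[0.02,0.0155,0],-1],[[0,0,0],[0.04,0.03,0],-1],[[0,0,0],[0.045,0.0345,0],-1],[[0,0,0],[0.045,0.0345,0],-1],[[0,0,0],[0.04,0.03,0],-1],[[0,0,0],[0.02,0.0155,0],-1],[[0,0,0],[0.0079,0.0061,0],-1],[[0,0,0],[0,0,0],-1]]'
python3 -m pendant '[[[0,0,0],[0,0,0.02],-1],[[0,0,0],[0,0,0.03],-1],[[0,0,0],[0,0,0.02],-1],[[0,0,0],[0,0,0],-1],[[0,0,0],[0,0,0],-1]]'
python3 go.py .6903 -.1154 .014 0
python3 - <<'E'
from cyl import *
from bench import eyes
d=eyes.get_image("side"); a,b,c,e=(80,240,350,510)
cv2.imwrite(f"pics/c1_side.png",cv2.resize(d["color"][a:b,c:e,::-1],None,fx=3.5,fy=3.5,interpolation=cv2.INTER_CUBIC))
E
```

```text
time: 14.2
position: [0.6894, -0.1169, 0.1933]
tool_rot: [-2.226, -2.217, 0.003]
ft_force: [-0.1, 0.3, 0.8]
grip_width: 1.005
time: 14.82
position: [0.6905, -0.1158, 0.1247]
tool_rot: [2.224, 2.218, 0.001]
ft_force: [-1.2, -0.3, -0.4]
grip_width: 1.001
t 14.82 p [ 0.6905 -0.1158  0.1247] jaw -0.16 toolz [ 1.3e-03 -3.0e-04 -1.0e+00] F [-1.2 -0.3 -0.4] w 87.1 mm q [-0.3   0.51  0.6   1.41 -0.29  1.31  0.32]
tool shift [ 0.0004 -0.0004  0.1107]
rz -0.16
```

View pics/c1_side.png

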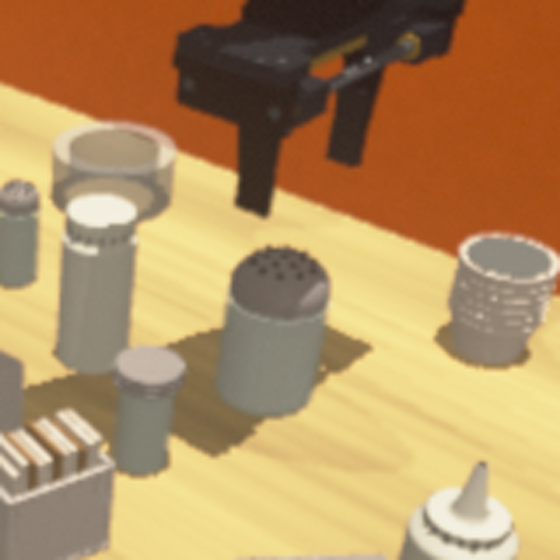

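Domed perforated shaker at crop (272,320), with the fingers directly above it. Descending.

```bash
python3 -m pendant '[[[0,0,0],[0.0004,0,0.02],-1],[[0,0,0],[0,0,0.025],-1],[[0,0,0],[0,0,0.025],-1],[[0,0,0],[0,0,0.02],-1],[[0,0,0],[0,0,0.013],-1],[[0,0,0],[0,0,0.0075],-1],[[0,0,0],[0,0,0],-1],[[0,0,0],[0,0,0],-1]]'
python3 go.py .6903 -.1154 .014 0
python3 -m pendant '[[[0,0,0],[0,0,0],1],[[0,0,0],[0,0,0],1],[[0,0,0],[0,0,0],1],[[0,0,0],[0,0,0],1],[[0,0,0],[0,0,0],1]]' 25
python3 go.py
```

```text
time: 15.88
position: [0.6909, -0.115, 0.0142]
tool_rot: [2.223, 2.218, 0.002]
ft_force: [-0.3, -0.5, -0.3]
grip_width: 0.998
t 15.88 p [ 0.6909 -0.115   0.0142] jaw -0.13 toolz [ 1.6e-03 -1.0e-04 -1.0e+00] F [-0.3 -0.5 -0.3] w 86.9 mm q [-0.28  0.6   0.57  1.52 -0.34  1.12  0.36]
tool shift [-0.0004 -0.0006  0.0002]
rz -0.13
time: 16.5
position: [0.6902, -0.1148, 0.0136]
tool_rot: [2.224, 2.219, 0.0]
ft_force: [-1.0, 0.2, 1.6]
grip_width: 0.776
t 16.50 p [ 0.6902 -0.1148  0.0136] jaw -0.12 toolz [ 2.e-04  1.e-04 -1.e+00] F [-1.   0.2  1.6] w 67.6 mm q [-0.28  0.6   0.57  1.52 -0.34  1.12  0.36]
```

```bash
python3 -m pendant '[[[0,0,0],[0,0,-0.005],1],[[0,0,0],[0,0,-0.02],1],[[0,0,0],[0,0,-0.035],1],[[0,0,0],[0,0,-0.04],1],[[0,0,0],[0,0,-0.035],1],[[0,0,0],[0,0,-0.02],1],[[0,0,0],[0,0,-0.005],1],[[0,0,0],[0,0,0],1]]'
python3 go.py .3938 -.3458 .1736 0
```

```text
time: 17.5
position: [0.6896, -0.1146, 0.1723]
tool_rot: [-2.223, -2.218, 0.001]
ft_force: [0.1, 0.4, -3.7]
grip_width: 0.779
t 17.50 p [ 0.6896 -0.1146  0.1723] jaw -0.13 toolz [-1.4e-03  3.0e-04 -1.0e+00] F [ 0.1  0.4 -3.7] w 67.8 mm q [-0.3   0.48  0.61  1.35 -0.28  1.39  0.31]
tool shift [-0.2318 -0.2953 -0.001 ]
rz -0.13
```

```bash
python3 -m pendant '[[[0,0,0],[-0.0157,-0.02,0],1],[[0,0,0],[-0.0275,-0.035,0],1],[[0,0,0],[-0.0353,-0.045,0],1],[[0,0,0],[-0.0353,-0.045,0],1],[[0,0,0],[-0.0353,-0.045,0],1],[[0,0,0],[-0.0353,-0.045,0],1],[[0,0,0],[-0.0275,-0.035,0],1],[[0,0,0],[-0.0157,-0.02,0],1]]'
python3 -m pendant '[[[0,0,0],[-0.0042,-0.0053,0],1],[[0,0,0],[0,0,0],1],[[0,0,0],[0,0,0],1],[[0,0,0],[0,0,0],1]]'
python3 go.py .3938 -.3458 .0236 0
python3 - <<'E'
from cyl import *
from bench import eyes
d=eyes.get_image("side"); a,b,c,e=(100,350,360,560)
cv2.imwrite(f"pics/c2_side.png",cv2.resize(d["color"][a:b,c:e,::-1],None,fx=2.3,fy=2.3,interpolation=cv2.INTER_CUBIC))
print(fit(d,.3938,-.346,.034,.15,.225))
E
```

```text
time: 18.5
position: [0.3961, -0.343, 0.1719]
tool_rot: [-2.226, -2.213, 0.001]
ft_force: [0.4, -0.2, -3.7]
grip_width: 0.78
time: 19.0
position: [0.3953, -0.345, 0.173]
tool_rot: [-2.221, -2.221, 0.0]
ft_force: [-0.4, 0.2, -3.8]
grip_width: 0.774
t 19.00 p [ 0.3953 -0.345   0.173 ] jaw -0.00 toolz [-4.e-04  1.e-04 -1.e+00] F [-0.4  0.2 -3.8] w 67.3 mm q [-0.11  0.06  0.81  1.81 -0.05  1.29  0.72]
tool shift [-0.0008 -0.0014  0.1494]
rz -0.0
(1600, array([ 0.3955, -0.3452, -0.0052,  0.0018]), np.float64(0.0013), np.float64(0.1589))
```

View pics/c2_side.png

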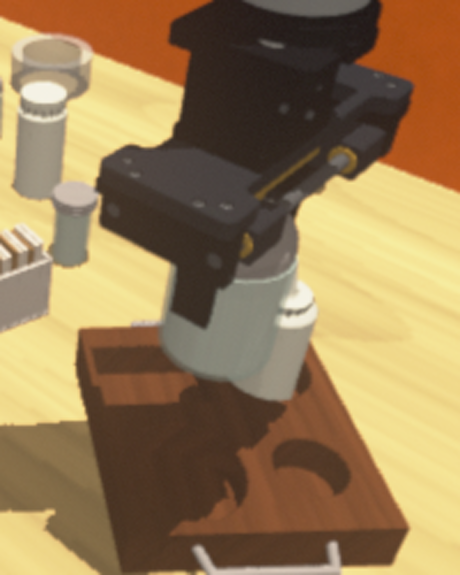

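```bash
python3 -m pendant '[[[0,0,0],[-0.0008,-0.0014,0],1],[[0,0,0],[0,0,0.02],1],[[0,0,0],[0,0,0.03],1],[[0,0,0],[0,0,0.03],1],[[0,0,0],[0,0,0.02],1],[[0,0,0],[0,0,0.01],1],[[0,0,0],[0,0,0],1],[[0,0,0],[0,0,0],1]]'
python3 go.py .3938 -.3458 .0236 0
python3 - <<'E'
from cyl import *
from bench import eyes
d=eyes.get_image("side"); a,b,c,e=(140,360,360,560)
cv2.imwrite(f"pics/c3_side.png",cv2.resize(d["color"][a:b,c:e,::-1],None,fx=2.7,fy=2.7,interpolation=cv2.INTER_CUBIC))
print(fit(d,.3938,-.346,.034,.045,.11))
E
```

```text
time: 20.05
position: [0.3936, -0.3473, 0.0642]
tool_rot: [2.223, 2.218, 0.001]
ft_force: [0.4, -0.3, -2.8]
grip_width: 0.779
t 20.05 p [ 0.3936 -0.3473  0.0642] jaw -0.12 toolz [ 1.6e-03 -8.0e-04 -1.0e+00] F [ 0.4 -0.3 -2.8] w 67.8 mm q [-0.06  0.19  0.81  1.94 -0.16  1.07  0.81]
tool shift [0.0015 0.0001 0.0406]
rz -0.12
(965, array([ 0.3937, -0.3476, -0.0132,  0.008 ]), np.float64(0.0012), np.float64(0.0497))
```

View pics/c3_side.png

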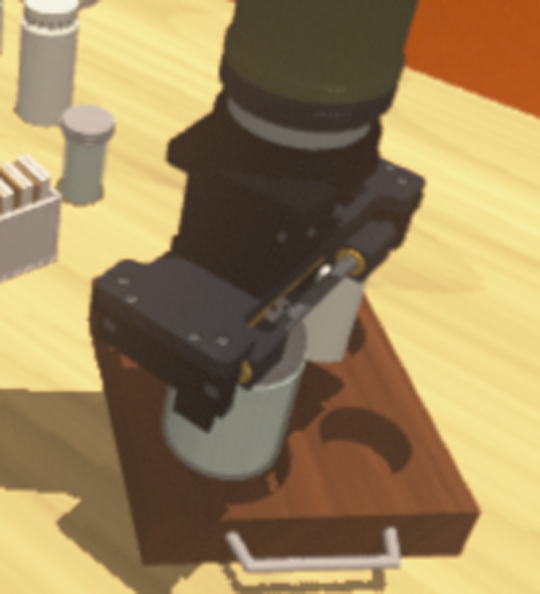

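```bash
python3 -m pendant '[[[0,0,0],[0.0012,0,0],1],[[0,0,0],[0,0,0.008],1],[[0,0,0],[0,0,0.008],1],[[0,0,0],[0,0,0.006],1],[[0,0,0],[0,0,0],1]]'
python3 go.py .3938 -.3458 .0236 0
python3 -m pendant '[[[0,0,0],[0,0,0.006],1],[[0,0,0],[0,0,0.006],1],[[0,0,0],[0,0,0.003],1],[[0,0,0],[0,0,0.001],1],[[0,0,0],[0,0,0],1]]'
python3 go.py .3938 -.3458 .0236 0
```

```text
time: 20.72
position: [0.3923, -0.3452, 0.0404]
tool_rot: [-2.223, -2.218, 0.001]
ft_force: [0.6, -0.0, -3.8]
grip_width: 0.781
t 20.73 p [ 0.3923 -0.3452  0.0404] jaw -0.14 toolz [-1.5e-03  6.0e-04 -1.0e+00] F [ 0.6 -0.  -3.8] w 67.9 mm q [-0.05  0.23  0.8   1.96 -0.19  1.03  0.84]
tool shift [-0.0006  0.0015  0.0168]
rz -0.14
time: 21.35
position: [0.3929, -0.3456, 0.0253]
tool_rot: [2.224, 2.219, 0.0]
ft_force: [0.8, -0.2, -4.0]
grip_width: 0.777
t 21.35 p [ 0.3929 -0.3456  0.0253] jaw -0.13 toolz [ 1.e-04 -1.e-04 -1.e+00] F [ 0.8 -0.2 -4. ] w 67.6 mm q [-0.04  0.25  0.79  1.97 -0.21  1.    0.85]
tool shift [-0.0002  0.0009  0.0017]
rz -0.13
```

```bash
python3 -m pendant '[[[0,0,0],[0,0.0008,0.001],1],[[0,0,0],[0,0,0.0008],1],[[0,0,0],[0,0,0],1],[[0,0,0],[0,0,0],1]]'
python3 go.py .3938 -.3458 .0236 0
python3 -m pendant '[[[0,0,0],[0,0,0],-0.65],[[0,0,0],[0,0,0],-0.75],[[0,0,0],[0,0,0],-1],[[0,0,0],[0,0,0],-1],[[0,0,0],[0,0,0],-1]]'
python3 go.py
```

```text
time: 21.85
position: [0.3939, -0.3456, 0.0236]
tool_rot: [2.224, 2.219, 0.0]
ft_force: [0.3, 0.4, -3.5]
grip_width: 0.777
t 21.85 p [ 0.3939 -0.3456  0.0236] jaw -0.12 toolz [ 4.e-04 -1.e-04 -1.e+00] F [ 0.3  0.4 -3.5] w 67.6 mm q [-0.04  0.26  0.79  1.97 -0.22  1.    0.86]
tool shift [-0.0002 -0.0001 -0.    ]
rz -0.12
time: 22.48
position: [0.3938, -0.3456, 0.0235]
tool_rot: [2.224, 2.219, 0.0]
ft_force: [-0.5, -0.5, -0.3]
grip_width: 0.995
t 22.48 p [ 0.3938 -0.3456  0.0235] jaw -0.13 toolz [ 2.e-04  0.e+00 -1.e+00] F [-0.5 -0.5 -0.3] w 86.6 mm q [-0.04  0.26  0.79  1.97 -0.22  1.    0.86]
```

```bash
python3 -m pendant '[[[0,0,0],[0,0,-0.01],-1],[[0,0,0],[0,0,-0.025],-1],[[0,0,0],[0,0,-0.035],-1],[[0,0,0],[0,0,-0.04],-1],[[0,0,0],[0,0,-0.03],-1],[[0,0,0],[0,0,-0.01],-1],[[0,0,0],[0,0,0],-1]]'
python3 -m pendant '[[[0,0,0],[0.02,0.0125,0],-1],[[0,0,0],[0.04,0.025,0],-1],[[0,0,0],[0.05,0.0314,0],-1],[[0,0,0],[0.05,0.0314,0],-1],[[0,0,0],[0.05,0.0314,0],-1],[[0,0,0],[0.05,0.0314,0],-1],[[0,0,0],[0.05,0.0314,0],-1],[[0,0,0],[0.05,0.0314,0],-1]]'
python3 -m pendant '[[[0,0,0],[0.05,0.0314,0],-1],[[0,0,0],[0.03,0.019,0],-1],[[0,0,10.6],[0.016,0.01,0],-1],[[0,0,10.6],[0,0,0],-1],[[0,0,10.6],[0,0,0],-1],[[0,0,10.6],[0,0,0],-1],[[0,0,2.6],[0,0,0],-1],[[0,0,0],[0,0,0],-1]]'
python3 go.py .6798 .1103 .1 -45
python3 - <<'E'
from cyl import *
from bench import eyes
d=eyes.get_image("side"); a,b,c,e=(100,380,300,560)
cv2.imwrite(f"pics/s1_side.png",cv2.resize(d["color"][a:b,c:e,::-1],None,fx=2.1,fy=2.1,interpolation=cv2.INTER_CUBIC))
print(fit(d,.3938,-.346,.034,.045,.085)); print(fit(d,.5235,-.333,.026,.05,.105)); print(fit(d,.6798,.1103,.018,.015,.06))
E
```

```text
time: 23.35
position: [0.3939, -0.3456, 0.1736]
tool_rot: [2.223, 2.219, 0.001]
ft_force: [-0.3, 0.2, -0.6]
grip_width: 1.0
time: 24.35
position: [0.6202, 0.0155, 0.1713]
tool_rot: [-2.223, -2.217, 0.004]
ft_force: [0.7, -0.9, -0.7]
grip_width: 1.0
time: 25.35
position: [0.6801, 0.1096, 0.1713]
tool_rot: [-2.903, -1.199, 0.005]
ft_force: [-0.6, -0.2, 0.1]
grip_width: 1.002
t 25.35 p [0.6801 0.1096 0.1713] jaw -45.11 toolz [-0.0031 -0.0011 -1.    ] F [-0.6 -0.2  0.1] w 87.2 mm q [-0.63  0.46  0.61  1.38 -0.26  1.38 -0.81]
tool shift [ 0.0005 -0.0006  0.0713]
rz -0.11
(775, array([ 0.3941, -0.3459, -0.0018,  0.0073]), np.float64(0.0006), np.float64(0.045))
(762, array([ 5.232e-01, -3.331e-01,  4.000e-04, -1.700e-03]), np.float64(0.0008), np.float64(0.05))
(197, array([ 0.6801,  0.11  , -0.0053, -0.0162]), np.float64(0.0015), np.float64(0.015))
```

View pics/s1_side.png

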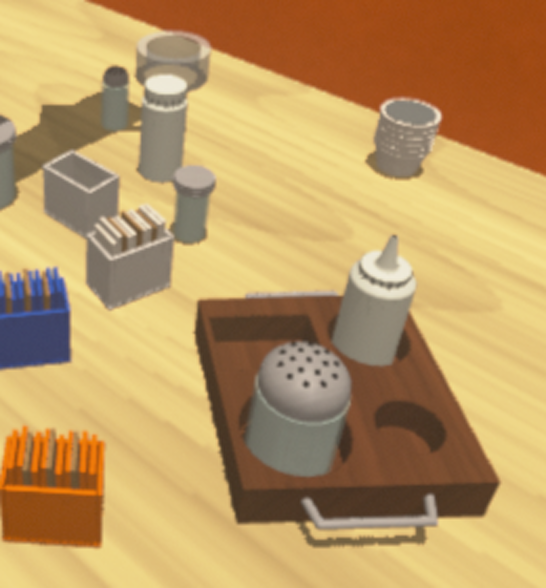

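Both are seated upright: cheese at crop (300,405), bottle at (375,310). The salt shaker (domed) is at crop (115,97). Descending over it.

```bash
python3 -m pendant '[[[0,0,0],[0.0004,-0.0004,0.02],-1],[[0,0,0],[0,0,0.035],-1],[[0,0,0],[0,0,0.025],-1],[[0,0,0],[0,0,0.01],-1],[[0,0,0],[0,0,0],-1],[[0,0,0],[0,0,0],-1]]'
python3 go.py .6799 .1101 .006 -45
python3 - <<'E'
from cyl import *
from bench import eyes
d=eyes.get_image("side"); a,b,c,e=(60,200,290,430)
cv2.imwrite(f"pics/s2_side.png",cv2.resize(d["color"][a:b,c:e,::-1],None,fx=4,fy=4,interpolation=cv2.INTER_CUBIC))
E
```

```text
time: 26.15
position: [0.6819, 0.1104, 0.0846]
tool_rot: [2.903, 1.199, 0.003]
ft_force: [-0.4, 0.1, 0.0]
grip_width: 1.002
t 26.15 p [0.6819 0.1104 0.0846] jaw -45.13 toolz [ 1.9e-03  4.0e-04 -1.0e+00] F [-0.4  0.1  0. ] w 87.1 mm q [-0.62  0.52  0.59  1.49 -0.3   1.23 -0.78]
tool shift [-0.0017 -0.0013  0.0786]
rz -0.13
```

View pics/s2_side.png

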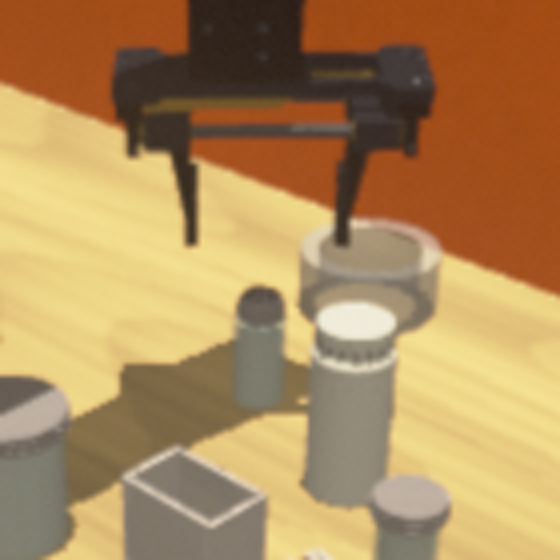

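```bash
python3 -m pendant '[[[0,0,0],[-0.001,-0.001,0.015],-1],[[0,0,0],[0,0,0.02],-1],[[0,0,0],[0,0,0.02],-1],[[0,0,0],[0,0,0.015],-1],[[0,0,0],[0,0,0.0085],-1],[[0,0,0],[0,0,0],-1],[[0,0,0],[0,0,0],-1]]'
python3 go.py .6799 .1101 .006 -45
python3 -m pendant '[[[0,0,0],[0,0,0],0],[[0,0,0],[0,0,0],0.1],[[0,0,0],[0,0,0],1],[[0,0,0],[0,0,0],1],[[0,0,0],[0,0,0],1],[[0,0,0],[0,0,0],1]]' 12
python3 go.py
```

```text
time: 27.08
position: [0.6803, 0.1103, 0.0057]
tool_rot: [2.904, 1.199, 0.002]
ft_force: [0.1, 0.1, 0.5]
grip_width: 1.003
t 27.07 p [0.6803 0.1103 0.0057] jaw -45.13 toolz [ 1.4e-03  2.0e-04 -1.0e+00] F [0.1 0.1 0.5] w 87.3 mm q [-0.61  0.59  0.56  1.55 -0.34  1.1  -0.76]
tool shift [-0.0005 -0.0001 -0.0003]
rz -0.13
time: 27.82
position: [0.6796, 0.1104, 0.005]
tool_rot: [-2.904, -1.199, -0.0]
ft_force: [0.8, -0.5, -1.0]
grip_width: 0.406
t 27.82 p [0.6796 0.1104 0.005 ] jaw -45.13 toolz [ 0.e+00  2.e-04 -1.e+00] F [ 0.8 -0.5 -1. ] w 35.4 mm q [-0.61  0.59  0.56  1.55 -0.34  1.1  -0.76]
```

```bash
python3 -m pendant '[[[0,0,0],[0,0,-0.005],1],[[0,0,0],[0,0,-0.02],1],[[0,0,0],[0,0,-0.035],1],[[0,0,0],[0,0,-0.04],1],[[0,0,0],[0,0,-0.04],1],[[0,0,0],[0,0,-0.03],1],[[0,0,0],[0,0,-0.01],1],[[0,0,0],[0,0,0],1]]' 15
python3 go.py .4589 -.4045 .185 -88
```

```text
time: 28.82
position: [0.6798, 0.1103, 0.1857]
tool_rot: [2.904, 1.199, 0.002]
ft_force: [-0.0, 0.2, -1.7]
grip_width: 0.407
t 28.82 p [0.6798 0.1103 0.1857] jaw -45.13 toolz [ 1.2e-03  5.0e-04 -1.0e+00] F [-0.   0.2 -1.7] w 35.4 mm q [-0.64  0.45  0.62  1.37 -0.26  1.4  -0.81]
tool shift [-5.198e-01  2.090e-01  2.000e-04]
rz 42.87
```

```bash
python3 -m pendant '[[[0,0,0],[-0.02,0.008,0],1],[[0,0,0],[-0.04,0.0161,0],1],[[0,0,0],[-0.05,0.0201,0],1],[[0,0,0],[-0.05,0.0201,0],1],[[0,0,0],[-0.05,0.0201,0],1],[[0,0,0],[-0.05,0.0201,0],1],[[0,0,0],[-0.05,0.0201,0],1],[[0,0,0],[-0.05,0.0201,0],1]]'
python3 -m pendant '[[[0,0,0],[-0.05,0.0201,0],1],[[0,0,0],[-0.05,0.0201,0],1],[[0,0,0],[-0.04,0.0161,0],1],[[0,0,0],[-0.0198,0.008,0],1],[[0,0,10.6],[0,0,0],1],[[0,0,10.6],[0,0,0],1],[[0,0,10.6],[0,0,0],1],[[0,0,10.6],[0,0,0],1]]'
python3 -m pendant '[[[0,0,0.5],[0,0,0],1],[[0,0,0],[0,0,0],1],[[0,0,0],[0,0,0],1]]'
python3 go.py .4589 -.4045 .015 -88
python3 - <<'E'
from cyl import *
from bench import eyes
d=eyes.get_image("side"); a,b,c,e=(120,370,360,600)
cv2.imwrite(f"pics/s3_side.png",cv2.resize(d["color"][a:b,c:e,::-1],None,fx=2.3,fy=2.3,interpolation=cv2.INTER_CUBIC))
print(fit(d,.4589,-.4045,.018,.17,.235))
E
```

```text
time: 29.82
position: [0.5234, -0.2485, 0.1835]
tool_rot: [-2.903, -1.196, 0.003]
ft_force: [0.1, -0.2, -2.1]
grip_width: 0.407
time: 30.82
position: [0.4561, -0.4047, 0.1834]
tool_rot: [-3.139, -0.055, 0.004]
ft_force: [-0.2, -0.4, -1.4]
grip_width: 0.404
time: 31.2
position: [0.4582, -0.4045, 0.1847]
tool_rot: [-3.141, -0.056, 0.0]
ft_force: [0.4, 0.0, -1.9]
grip_width: 0.407
t 31.20 p [ 0.4582 -0.4045  0.1847] jaw -87.95 toolz [-2.e-04  5.e-04 -1.e+00] F [ 0.4  0.  -1.9] w 35.4 mm q [-0.12  0.36  1.01  1.59 -0.31  1.37 -0.61]
tool shift [7.000e-04 1.000e-04 1.697e-01]
rz 0.05
(1027, array([ 0.4595, -0.4054, -0.0029, -0.0142]), np.float64(0.0023), np.float64(0.1789))
```

View pics/s3_side.png

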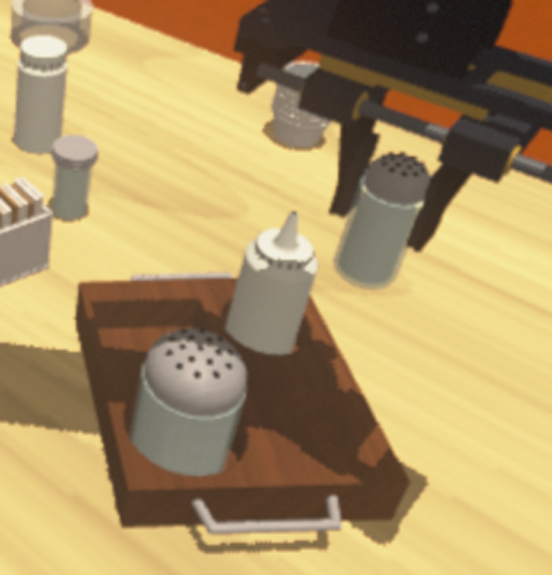

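Salt is upright over its well. I'll turn the jaws 8° to give the body more room beside the bottle nozzle, then descend.

```bash
python3 -m pendant '[[[0,0,-8],[0,0,0],1],[[0,0,0],[0,0,0.02],1],[[0,0,0],[0,0,0.03],1],[[0,0,0],[0,0,0.035],1],[[0,0,0],[0,0,0.025],1],[[0,0,0],[0,0,0.01],1],[[0,0,0],[0,0,0],1],[[0,0,0],[0,0,0],1]]'
python3 go.py .4589 -.4045 .015 -80
python3 - <<'E'
from cyl import *
from bench import eyes
d=eyes.get_image("side"); a,b,c,e=(120,370,360,600)
cv2.imwrite(f"pics/s4_side.png",cv2.resize(d["color"][a:b,c:e,::-1],None,fx=2.3,fy=2.3,interpolation=cv2.INTER_CUBIC))
print(fit(d,.4589,-.4045,.018,.055,.115))
E
```

```text
time: 32.25
position: [0.4592, -0.4051, 0.0659]
tool_rot: [3.129, 0.272, 0.002]
ft_force: [-1.1, 0.6, -1.6]
grip_width: 0.406
t 32.25 p [ 0.4592 -0.4051  0.0659] jaw -80.06 toolz [ 0.0014 -0.001  -1.    ] F [-1.1  0.6 -1.6] w 35.3 mm q [-0.05  0.46  0.92  1.72 -0.39  1.16 -0.41]
tool shift [-0.0002 -0.0008  0.0509]
rz -0.06
(664, array([ 0.4603, -0.406 , -0.003 , -0.0179]), np.float64(0.0017), np.float64(0.0613))
```

View pics/s4_side.png

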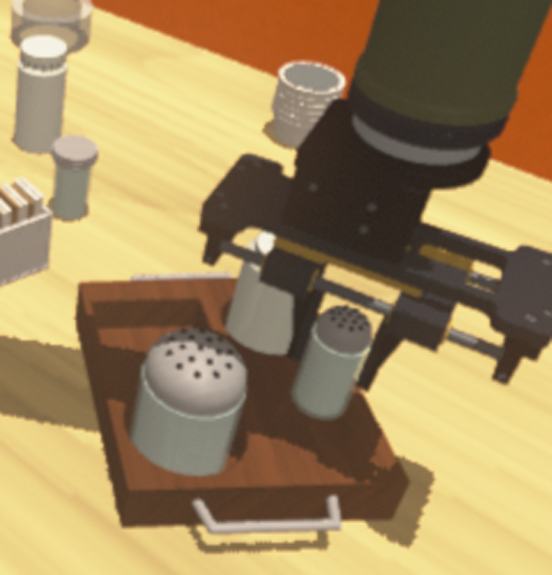

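```bash
python3 -m pendant '[[[0,0,0],[-0.0007,-0.0013,0.008],1],[[0,0,0],[0,0,0.01],1],[[0,0,0],[0,0,0.01],1],[[0,0,0],[0,0,0.005],1],[[0,0,0],[0,0,0],1]]'
python3 go.py .4589 -.4045 .015 -80
python3 -m pendant '[[[0,0,0],[0,0,0.006],1],[[0,0,0],[0,0,0.006],1],[[0,0,0],[0,0,0.003],1],[[0,0,0],[0,0,0.001],1],[[0,0,0],[0,0,0],1],[[0,0,0],[0,0,0],1]]'
python3 go.py .4589 -.4045 .015 -80
python3 - <<'E'
from cyl import *
from bench import eyes
d=eyes.get_image("side"); a,b,c,e=(120,370,360,600)
cv2.imwrite(f"pics/s5_side.png",cv2.resize(d["color"][a:b,c:e,::-1],None,fx=2.3,fy=2.3,interpolation=cv2.INTER_CUBIC))
print(fit(d,.4589,-.4045,.018,.045,.07))
E
```

```text
time: 32.92
position: [0.4574, -0.4031, 0.0313]
tool_rot: [-3.129, -0.273, 0.001]
ft_force: [0.2, -0.4, -0.6]
grip_width: 0.411
t 32.92 p [ 0.4574 -0.4031  0.0313] jaw -80.04 toolz [-1.e-03  5.e-04 -1.e+00] F [ 0.2 -0.4 -0.6] w 35.8 mm q [-0.03  0.49  0.9   1.76 -0.43  1.1  -0.39]
tool shift [0.0013 0.0016 0.0163]
rz -0.04
time: 33.67
position: [0.458, -0.4035, 0.0161]
tool_rot: [3.129, 0.273, 0.001]
ft_force: [0.4, -0.3, -1.6]
grip_width: 0.401
t 33.67 p [ 0.458  -0.4035  0.0161] jaw -80.03 toolz [ 4.e-04 -2.e-04 -1.e+00] F [ 0.4 -0.3 -1.6] w 34.9 mm q [-0.02  0.51  0.89  1.77 -0.44  1.08 -0.38]
tool shift [0.0007 0.0012 0.0011]
rz -0.03
(272, array([ 0.4589, -0.4045,  0.0026, -0.0131]), np.float64(0.0007), np.float64(0.0452))
```

View pics/s5_side.png

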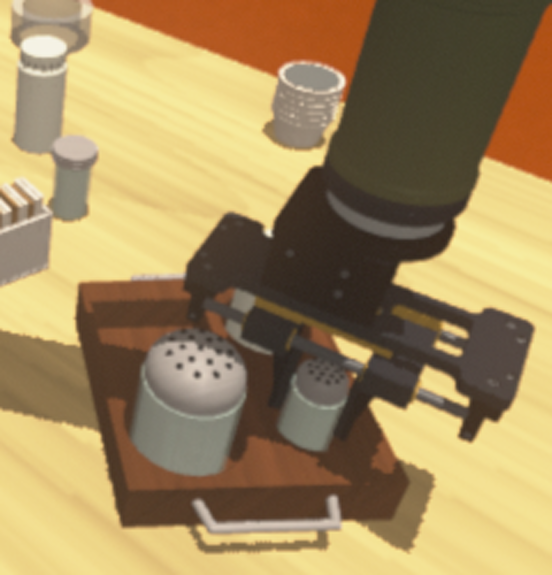

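```bash
python3 -m pendant '[[[0,0,0],[0,0,0.001],1],[[0,0,0],[0,0,0.0006],1],[[0,0,0],[0,0,0],1],[[0,0,0],[0,0,0],1]]'
python3 go.py
```

```text
time: 34.22
position: [0.4581, -0.4034, 0.0149]
tool_rot: [-3.13, -0.273, -0.001]
ft_force: [-1.3, 1.4, 6.0]
grip_width: 0.405
t 34.23 p [ 0.4581 -0.4034  0.0149] jaw -80.02 toolz [ 7.e-04  1.e-04 -1.e+00] F [-1.3  1.4  6. ] w 35.3 mm q [-0.02  0.51  0.88  1.77 -0.45  1.07 -0.37]
```

Touchdown felt (about 6 N upward). Release and retreat.

```bash
python3 -m pendant '[[[0,0,0],[0,0,0],0.1],[[0,0,0],[0,0,0],-0.05],[[0,0,0],[0,0,0],-0.26],[[0,0,0],[0,0,0],-0.26],[[0,0,0],[0,0,0],-0.26]]'
python3 -m pendant '[[[0,0,0],[0,0,-0.01],-0.26],[[0,0,0],[0,0,-0.025],-0.26],[[0,0,0],[0,0,-0.035],-0.26],[[0,0,0],[0,0,-0.04],-0.26],[[0,0,0],[0,0,-0.04],-0.5],[[0,0,0],[0,0,-0.02],-0.5],[[0,0,0],[0,0,0],-0.5]]'
python3 go.py .4601 -.1162 .185 74.9
python3 - <<'E'
from cyl import *
from bench import eyes
d=eyes.get_image("side"); a,b,c,e=(120,370,360,600)
cv2.imwrite(f"pics/s6_side.png",cv2.resize(d["color"][a:b,c:e,::-1],None,fx=2.3,fy=2.3,interpolation=cv2.INTER_CUBIC))
print(fit(d,.4589,-.4045,.018,.045,.07))
P=cloud(d).reshape(-1,3); Q=P[(np.hypot(P[:,0]-.459,P[:,1]+.4045)<.03)&(P[:,2]>.05)]; print("salt top",np.percentile(Q[:,2],[95,99]))
E
```

```text
time: 34.85
position: [0.4578, -0.4033, 0.0143]
tool_rot: [-3.13, -0.273, -0.0]
ft_force: [0.4, 0.1, 0.1]
grip_width: 0.624
time: 35.72
position: [0.4583, -0.4039, 0.1855]
tool_rot: [3.128, 0.273, 0.003]
ft_force: [-0.2, -0.4, -0.9]
grip_width: 0.745
t 35.73 p [ 0.4583 -0.4039  0.1855] jaw -80.02 toolz [ 0.0023 -0.0011 -1.    ] F [-0.2 -0.4 -0.9] w 64.8 mm q [-0.11  0.35  0.99  1.59 -0.29  1.36 -0.48]
tool shift [ 5.160e-02 -2.831e-01  2.000e-04]
rz 25.08
(273, array([ 0.4589, -0.404 , -0.0022,  0.0068]), np.float64(0.0007), np.float64(0.045))
salt top [0.36866258 0.3760394 ]
```

View pics/s6_side.png

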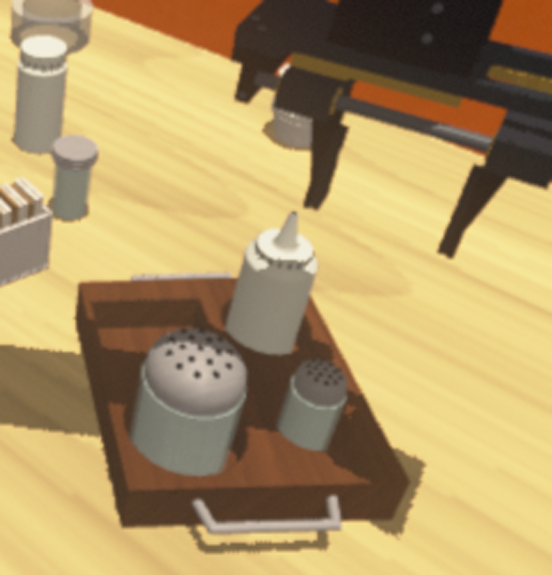

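Salt shaker is seated at crop (315,405), fit at its target and upright. Next is the full white sugar holder.

```bash
python3 -m pendant '[[[0,0,0],[0.005,-0.025,0],-0.8],[[0,0,0],[0.01,-0.054,0],-0.8],[[0,0,0],[0.01,-0.055,0],-0.8],[[0,0,0],[0.01,-0.055,0],-0.8],[[0,0,0],[0.01,-0.054,0],-0.8],[[0,0,0],[0.005,-0.03,0],-0.8],[[0,0,0],[0.0016,-0.01,0],-0.8]]'
python3 -m pendant '[[[0,0,10.6],[0,0,0],-0.8],[[0,0,10.6],[0,0,0],-0.8],[[0,0,3.8],[0,0,0],-0.8],[[0,0,0],[0,0,0],-0.8],[[0,0,0],[0,0,0],-0.8]]'
python3 go.py .4601 -.1162 .1 74.9
python3 - <<'E'
from cyl import *
from bench import eyes
d=eyes.get_image("side"); a,b,c,e=(130,270,290,430)
cv2.imwrite(f"pics/g1_side.png",cv2.resize(d["color"][a:b,c:e,::-1],None,fx=4,fy=4,interpolation=cv2.INTER_CUBIC))
C=cloud(d).reshape(-1,3); Q=C[(np.hypot(C[:,0]-.462,C[:,1]+.114)<.06)&(C[:,2]>.01)&(C[:,2]<.063)]
print(cv2.minAreaRect((Q[:,:2]*1000).astype(np.float32)))
E
```

```text
time: 36.65
position: [0.4587, -0.1131, 0.1829]
tool_rot: [-3.129, -0.28, 0.004]
ft_force: [0.9, -0.5, 0.6]
grip_width: 0.896
time: 37.28
position: [0.4592, -0.1165, 0.1838]
tool_rot: [3.114, -0.411, -0.001]
ft_force: [-1.0, -0.9, -0.1]
grip_width: 0.898
t 37.27 p [ 0.4592 -0.1165  0.1838] jaw -105.04 toolz [-1.e-03 -5.e-04 -1.e+00] F [-1.  -0.9 -0.1] w 78.1 mm q [-0.64 -0.11  0.79  1.9   0.08  1.32 -1.71]
tool shift [ 0.0008 -0.0006  0.0838]
rz 0.06
((459.9984130859375, -116.01844787597656), (47.97757339477539, 73.20570373535156), 74.76782989501953)
```

View pics/g1_side.png

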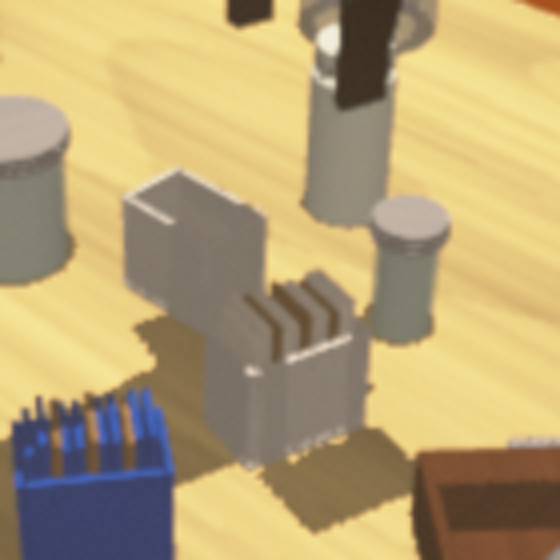

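White holder with packets at crop (290,370), between the fingers. The empty one is behind it at (195,240) and the blue one is at (95,470). Descending.

```bash
python3 -m pendant '[[[0,0,0],[0.0008,-0.0004,0.02],-0.8],[[0,0,0],[0,0,0.035],-0.8],[[0,0,0],[0,0,0.035],-0.8],[[0,0,0],[0,0,0.03],-0.8],[[0,0,0],[0,0,0.02],-0.8],[[0,0,0],[0,0,0.01],-0.8],[[0,0,0],[0,0,0],-0.8],[[0,0,0],[0,0,0],-0.8]]'
python3 go.py .4601 -.1162 .009 75
```

```text
time: 38.33
position: [0.4613, -0.1156, 0.0351]
tool_rot: [-3.114, 0.411, -0.002]
ft_force: [0.3, -0.6, 0.6]
grip_width: 0.9
t 38.33 p [ 0.4613 -0.1156  0.0351] jaw -105.02 toolz [ 1.5e-03  1.0e-04 -1.0e+00] F [ 0.3 -0.6  0.6] w 78.3 mm q [-0.61  0.1   0.84  2.08 -0.09  1.   -1.55]
tool shift [-0.001   0.0009  0.0261]
rz -0.02
```

```bash
python3 -m pendant '[[[0,0,0],[-0.0005,0.0005,0.01],-0.8],[[0,0,0],[0,0,0.01],-0.8],[[0,0,0],[0,0,0.006],-0.8],[[0,0,0],[0,0,0],-0.8],[[0,0,0],[0,0,0],-0.8]]'
python3 go.py .4601 -.1162 .009 75
python3 -m pendant '[[[0,0,0],[0,0,0],-0.2],[[0,0,0],[0,0,0],1],[[0,0,0],[0,0,0],1],[[0,0,0],[0,0,0],1],[[0,0,0],[0,0,0],1]]' 25
python3 go.py
python3 - <<'E'
from cyl import *
from bench import eyes
d=eyes.get_image("side"); a,b,c,e=(130,270,290,430)
cv2.imwrite(f"pics/g2_side.png",cv2.resize(d["color"][a:b,c:e,::-1],None,fx=4,fy=4,interpolation=cv2.INTER_CUBIC))
E
```

```text
time: 38.95
position: [0.46, -0.1159, 0.0084]
tool_rot: [3.114, -0.411, 0.0]
ft_force: [0.0, -0.9, 0.2]
grip_width: 0.902
t 38.95 p [ 0.46   -0.1159  0.0084] jaw -105.03 toolz [ 2.e-04 -1.e-04 -1.e+00] F [ 0.  -0.9  0.2] w 78.4 mm q [-0.59  0.16  0.84  2.1  -0.14  0.94 -1.51]
tool shift [ 0.0002  0.0002 -0.0006]
rz -0.03
time: 39.58
position: [0.4603, -0.1151, 0.0085]
tool_rot: [-3.114, 0.41, -0.001]
ft_force: [1.6, 2.8, 1.2]
grip_width: 0.53
t 39.58 p [ 0.4603 -0.1151  0.0085] jaw -105.00 toolz [ 6.e-04  9.e-04 -1.e+00] F [1.6 2.8 1.2] w 46.1 mm q [-0.59  0.16  0.83  2.1  -0.15  0.94 -1.51]
```

View pics/g2_side.png

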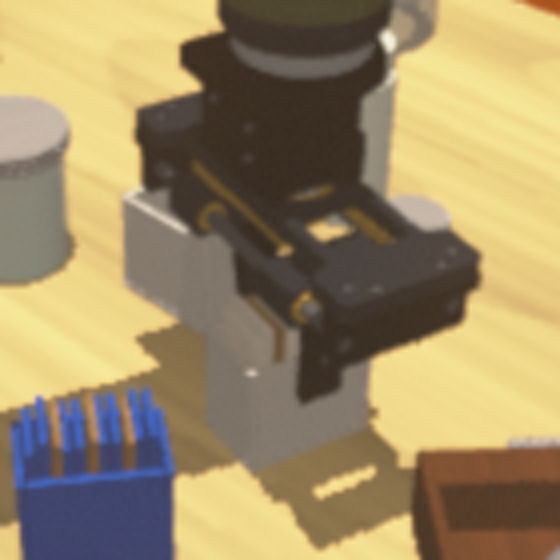

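```bash
python3 -m pendant '[[[0,0,0],[0,0,-0.005],1],[[0,0,0],[0,0,-0.02],1],[[0,0,0],[0,0,-0.03],1],[[0,0,0],[0,0,-0.035],1],[[0,0,0],[0,0,-0.025],1],[[0,0,0],[0,0,-0.01],1],[[0,0,0],[0,0,0],1],[[0,0,0],[0,0,0],1]]'
python3 go.py .4564 -.2760 .1335 48.1
```

```text
time: 40.62
position: [0.4588, -0.1158, 0.1321]
tool_rot: [3.114, -0.411, -0.003]
ft_force: [0.0, -0.4, -2.4]
grip_width: 0.522
t 40.62 p [ 0.4588 -0.1158  0.1321] jaw -105.03 toolz [-2.2e-03 -3.0e-04 -1.0e+00] F [ 0.  -0.4 -2.4] w 45.5 mm q [-0.65 -0.06  0.83  1.97  0.05  1.21 -1.67]
tool shift [ 0.0392  0.1553 -0.0013]
rz 26.87
```

Holding 45.5 mm at 25 N, load as expected. Now moving to the well and turning 26.9°.

```bash
python3 -m pendant '[[[0,0,0],[0.005,0.02,0],1],[[0,0,0],[0.0088,0.035,0],1],[[0,0,0],[0.0102,0.0403,0],1],[[0,0,0],[0.0088,0.035,0],1],[[0,0,0],[0.0064,0.025,0],1],[[0,0,10.6],[0,0,0],1],[[0,0,10.6],[0,0,0],1],[[0,0,5.7],[0,0,0],1]]'
python3 -m pendant '[[[0,0,0],[0,0,0],1],[[0,0,0],[0,0,0],1],[[0,0,0],[0,0,0],1]]'
python3 go.py .4564 -.2760 .0185 48.1
python3 - <<'E'
from cyl import *
from bench import eyes
d=eyes.get_image("side"); np.savez("g3.npz",**d); a,b,c,e=(120,370,330,570)
cv2.imwrite(f"pics/g3_side.png",cv2.resize(d["color"][a:b,c:e,::-1],None,fx=2.3,fy=2.3,interpolation=cv2.INTER_CUBIC))
C=cloud(d).reshape(-1,3); col=d["color"].reshape(-1,3).max(-1)
Q=C[(np.hypot(C[:,0]-.4564,C[:,1]+.276)<.06)&(C[:,2]>.115)&(C[:,2]<.16)&(col>75)]
print(len(Q),cv2.minAreaRect((Q[:,:2]*1000).astype(np.float32)),Q[:,2].min())
d=eyes.get_image("top"); cv2.imwrite(f"pics/g3_top.png",cv2.resize(d["color"][120:300,360:560,::-1],None,fx=3,fy=3,interpolation=cv2.INTER_CUBIC))
E
```

```text
time: 41.62
position: [0.4565, -0.2759, 0.132]
tool_rot: [2.93, -1.13, -0.004]
ft_force: [-0.2, 0.4, -2.3]
grip_width: 0.526
time: 42.0
position: [0.4574, -0.2759, 0.1331]
tool_rot: [2.934, -1.122, -0.0]
ft_force: [-0.3, -0.2, -2.3]
grip_width: 0.523
t 42.00 p [ 0.4574 -0.2759  0.1331] jaw -131.87 toolz [-3.e-04  1.e-04 -1.e+00] F [-0.3 -0.2 -2.3] w 45.5 mm q [-0.49  0.18  1.09  1.84 -0.17  1.22 -1.65]
tool shift [-0.0006  0.0007  0.1146]
rz 0.03
910 ((439.65924072265625, -283.0579833984375), (39.206695556640625, 84.58123779296875), 16.669876098632812) 0.12210171590536967
```

View pics/g3_side.png

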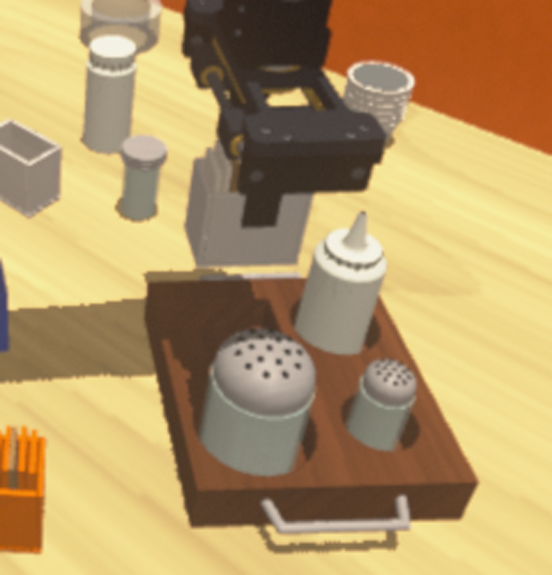

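```bash
cat > box.py <<'E'
from h import *
def box(d,z0,z1):
    a=np.radians(48.1); R=np.array([[np.cos(a),np.sin(a)],[-np.sin(a),np.cos(a)]])
    C=cloud(d).reshape(-1,3); col=d["color"].reshape(-1,3)
    q=(C[:,:2]-[.4566,-.3383])@R.T*1000
    m=(q[:,0]>5)&(q[:,0]<90)&(q[:,1]>-8)&(q[:,1]<92)&(C[:,2]>z0)&(C[:,2]<z1)&(col.max(-1)>75)&(np.ptp(col.astype(int),axis=1)<40)
    q=q[m]; z=C[m,2]
    print(len(q),"x pct",np.percentile(q[:,0],[2,10,30,50,90,98]).round(1),"y pct",np.percentile(q[:,1],[1,5,50,95,99]).round(1),"zmin",z.min().round(4))
    fx=q[:,0]<np.percentile(q[:,0],50)+3
    k=np.polyfit(q[fx,1],q[fx,0],1); print("front face x at y=42: %.1f slope deg %.1f"%(np.polyval(k,42),np.degrees(np.arctan(k[0]))))
E
python3 -c "
from box import *
box(load('g3.npz'),.119,.15)"
```

```text
581 x pct [21.7 22.3 23.  23.5 34.9 58.9] y pct [ 6.9 10.3 46.7 75.7 75.9] zmin 0.1241
front face x at y=42: 23.3 slope deg 0.1
```

```bash
python3 -m pendant '[[[0,0,0],[-0.0004,0.0004,0],1],[[0,0,0],[0,0,0.015],1],[[0,0,0],[0,0,0.025],1],[[0,0,0],[0,0,0.02],1],[[0,0,0],[0,0,0.01],1],[[0,0,0],[0,0,0],1],[[0,0,0],[0,0,0],1]]'
python3 go.py .4564 -.2760 .0185 48.1
python3 - <<'E'
from box import *
from bench import eyes
d=eyes.get_image("side"); np.savez("g4.npz",**d); a,b,c,e=(120,370,330,570)
cv2.imwrite(f"pics/g4_side.png",cv2.resize(d["color"][a:b,c:e,::-1],None,fx=2.3,fy=2.3,interpolation=cv2.INTER_CUBIC))
box(d,.06,.11)
E
```

```text
time: 42.98
position: [0.4575, -0.2765, 0.064]
tool_rot: [2.933, -1.124, 0.002]
ft_force: [-0.3, 0.6, -2.5]
grip_width: 0.524
t 42.98 p [ 0.4575 -0.2765  0.064 ] jaw -131.93 toolz [ 1.2e-03 -6.0e-04 -1.0e+00] F [-0.3  0.6 -2.5] w 45.6 mm q [-0.42  0.28  1.04  1.92 -0.27  1.09 -1.57]
tool shift [-0.0012  0.0004  0.0455]
rz -0.03
907 x pct [15.1 21.7 22.4 22.9 39.2 59.3] y pct [ 5.3  8.  51.4 75.3 75.6] zmin 0.0601
front face x at y=42: 22.5 slope deg 0.3
```

View pics/g4_side.png

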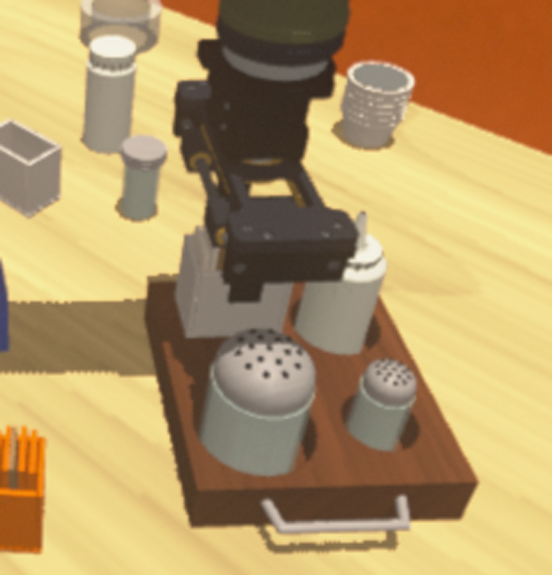

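```bash
python3 - <<'E'
from h import *
d=load("g4.npz"); a=np.radians(48.1); R=np.array([[np.cos(a),np.sin(a)],[-np.sin(a),np.cos(a)]])
C=cloud(d); q=(C[...,:2]-[.4566,-.3383])@R.T*1000; col=d["color"].max(-1); z=C[...,2]
m=(col<75)&(z>.13)&(z<.21)&(q[...,0]<0)&(q[...,0]>-90)&(q[...,1]>-20)&(q[...,1]<100)
x=q[...,0][m]; print("body x min",np.percentile(x,[0.5,2,10,50]).round(1),"zmin by pct",np.percentile(z[m],[0.2,1,5,50]).round(4), "y",np.percentile(q[...,1][m],[1,50,99]).round(1))
n=(q[...,0]>-85)&(q[...,0]<-10)&(q[...,1]>5)&(q[...,1]<80)&(z<.125)&(z>.09); print("dome top",np.percentile(z[n],[95,99,99.9]).round(4), "at",q[n&(z>.115)].mean(0).round(1))
E
```

```text
body x min [-50.7 -50.2 -49.4 -42.4] zmin by pct [0.1666 0.1679 0.17   0.1922] y [ 6.8 47.5 77.6]
dome top [0.1152 0.1163 0.1177] at [-49.9  41.6]
```

Body underside will end about 5 mm above the cheese dome (0.122 vs 0.117). Continuing down slowly.

```bash
python3 -m pendant '[[[0,0,0],[-0.0008,-0.0004,0],1],[[0,0,0],[0,0,0.008],1],[[0,0,0],[0,0,0.008],1],[[0,0,0],[0,0,0.006],1],[[0,0,0],[0,0,0],1]]'
python3 go.py .4564 -.2760 .0185 48.1
python3 -m pendant '[[[0,0,0],[0,0,0.006],1],[[0,0,0],[0,0,0.006],1],[[0,0,0],[0,0,0.004],1],[[0,0,0],[0,0,0.002],1],[[0,0,0],[0,0,0],1],[[0,0,0],[0,0,0],1]]'
python3 go.py .4564 -.2760 .0185 48.1
python3 - <<'E'
from box import *
from bench import eyes
d=eyes.get_image("side"); a,b,c,e=(120,370,330,570)
cv2.imwrite(f"pics/g5_side.png",cv2.resize(d["color"][a:b,c:e,::-1],None,fx=2.3,fy=2.3,interpolation=cv2.INTER_CUBIC))
box(d,.05,.07)
E
```

```text
time: 43.65
position: [0.456, -0.275, 0.0406]
tool_rot: [2.933, -1.124, -0.002]
ft_force: [-0.4, 0.5, -3.0]
grip_width: 0.527
t 43.65 p [ 0.456  -0.275   0.0406] jaw -131.94 toolz [-1.4e-03  2.0e-04 -1.0e+00] F [-0.4  0.5 -3. ] w 45.9 mm q [-0.39  0.32  1.02  1.94 -0.31  1.05 -1.54]
tool shift [0.001  0.0004 0.0221]
rz -0.04
time: 44.4
position: [0.4567, -0.2753, 0.0235]
tool_rot: [-2.934, 1.124, -0.001]
ft_force: [0.6, 0.1, -1.5]
grip_width: 0.53
t 44.40 p [ 0.4567 -0.2753  0.0235] jaw -131.93 toolz [ 4.e-04 -1.e-04 -1.e+00] F [ 0.6  0.1 -1.5] w 46.1 mm q [-0.37  0.34  1.    1.95 -0.34  1.02 -1.52]
tool shift [0.0002 0.0007 0.005 ]
rz -0.03
180 x pct [16.4 22.2 23.  23.7 54.7 65.7] y pct [ 7.6 51.7 70.1 76.7 76.9] zmin 0.0501
front face x at y=42: 22.0 slope deg 2.4
```

View pics/g5_side.png

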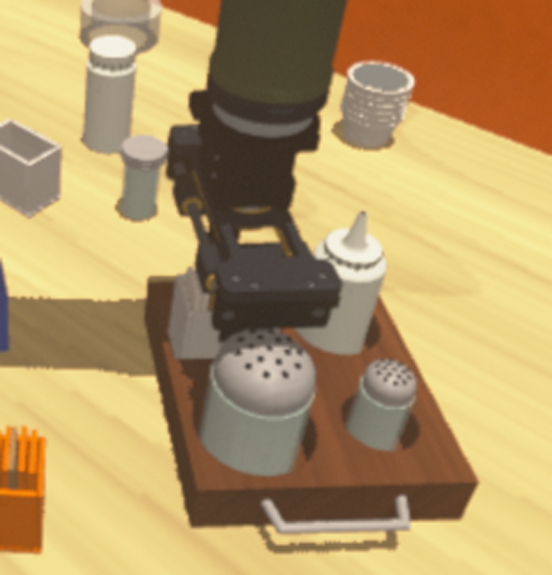

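```bash
python3 -m pendant '[[[0,0,0],[0,0,0.002],1],[[0,0,0],[0,0,0.0015],1],[[0,0,0],[0,0,0.0005],1],[[0,0,0],[0,0,0],1]]'
python3 go.py
python3 -m pendant '[[[0,0,0],[0,0,0.0008],1],[[0,0,0],[0,0,0.0006],1],[[0,0,0],[0,0,0],1],[[0,0,0],[0,0,0],1]]'
python3 go.py
```

```text
time: 44.95
position: [0.4565, -0.2752, 0.0193]
tool_rot: [2.934, -1.124, -0.0]
ft_force: [0.1, -0.7, -2.4]
grip_width: 0.525
t 44.95 p [ 0.4565 -0.2752  0.0193] jaw -131.93 toolz [-1.e-04  0.e+00 -1.e+00] F [ 0.1 -0.7 -2.4] w 45.6 mm q [-0.37  0.35  1.    1.96 -0.35  1.02 -1.51]
time: 45.45
position: [0.4567, -0.2752, 0.0185]
tool_rot: [-2.933, 1.124, -0.0]
ft_force: [-2.9, 1.4, 6.1]
grip_width: 0.526
t 45.45 p [ 0.4567 -0.2752  0.0185] jaw -131.93 toolz [ 3.e-04  5.e-04 -1.e+00] F [-2.9  1.4  6.1] w 45.7 mm q [-0.37  0.35  1.    1.96 -0.35  1.01 -1.51]
```

Touchdown. Release partly (about 60 mm, to stay clear of the cheese shaker) and lift straight up.

```bash
python3 -m pendant '[[[0,0,0],[0,0,0],-0.15],[[0,0,0],[0,0,0],-0.25],[[0,0,0],[0,0,0],-0.38],[[0,0,0],[0,0,0],-0.38],[[0,0,0],[0,0,0],-0.38]]'
python3 -m pendant '[[[0,0,0],[0,0,-0.005],-0.38],[[0,0,0],[0,0,-0.015],-0.38],[[0,0,0],[0,0,-0.03],-0.38],[[0,0,0],[0,0,-0.04],-0.38],[[0,0,0],[0,0,-0.04],-0.38],[[0,0,0],[0,0,-0.04],-0.38],[[0,0,0],[0,0,-0.02],-0.38],[[0,0,0],[0,0,0],-0.38]]'
python3 go.py .5 .2 .21
python3 - <<'E'
from box import *
from bench import eyes
d=eyes.get_image("side"); np.savez("g6.npz",**d); a,b,c,e=(120,370,330,570)
cv2.imwrite(f"pics/g6_side.png",cv2.resize(d["color"][a:b,c:e,::-1],None,fx=2.3,fy=2.3,interpolation=cv2.INTER_CUBIC))
box(d,.05,.07)
E
```

```text
time: 46.08
position: [0.4566, -0.2752, 0.0179]
tool_rot: [-2.934, 1.124, -0.0]
ft_force: [0.4, -0.8, -0.2]
grip_width: 0.686
time: 47.08
position: [0.4576, -0.276, 0.2101]
tool_rot: [-2.932, 1.124, -0.006]
ft_force: [-0.9, -0.9, -0.1]
grip_width: 0.689
t 47.08 p [ 0.4576 -0.276   0.2101] jaw -131.94 toolz [ 4.3e-03 -2.0e-04 -1.0e+00] F [-0.9 -0.9 -0.1] w 60.0 mm q [-0.56  0.08  1.12  1.74 -0.08  1.36 -1.73]
tool shift [-2.866e-01 -3.824e-01  1.000e-04]
357 x pct [21.8 22.4 23.2 23.7 47.1 62.8] y pct [ 7.4 11.4 57.5 76.7 76.8] zmin 0.05
front face x at y=42: 23.3 slope deg 0.3
```

View pics/g6_side.png

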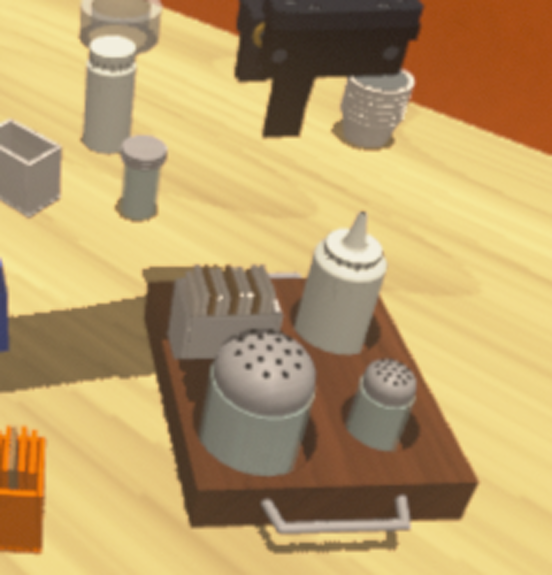

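All four are seated. I'll move the arm off to the side for a full check from above, including the bystanders.

```bash
python3 -m pendant '[[[0,0,0],[-0.015,-0.02,0],-0.38],[[0,0,0],[-0.03,-0.04,0],-0.38],[[0,0,0],[-0.036,-0.048,0],-0.38],[[0,0,0],[-0.036,-0.048,0],-0.38],[[0,0,0],[-0.036,-0.048,0],-0.38],[[0,0,0],[-0.036,-0.048,0],-0.38],[[0,0,0],[-0.036,-0.048,0],-0.38],[[0,0,0],[-0.036,-0.048,0],-0.38]]'
python3 -m pendant '[[[0,0,0],[-0.036,-0.048,0],-0.38],[[0,0,0],[-0.03,-0.04,0],-0.38],[[0,0,0],[-0.015,-0.02,0],-0.38],[[0,0,0],[0,0,0],-0.38],[[0,0,0],[0,0,0],-0.38],[[0,0,0],[0,0,0],-0.38]]'
python3 go.py
python3 - <<'E'
from h import *
from bench import eyes
d=eyes.get_image("top"); np.savez("f_top.npz",**d); s=eyes.get_image("side"); np.savez("f_side.npz",**s)
cv2.imwrite("pics/f_top.png",d["color"][:,:,::-1]); cv2.imwrite("pics/f_side.png",s["color"][:,:,::-1])
W0=cloud(load("top0.npz")); W=cloud(d)
for nm,x,y in (("refill",.6384,-.0019),("cheesejar",.458,.1039),("saltjar",.568,-.1043),("empty",.5046,-.0016)):
    o=[]
    for w in (W0,W):
        P=w.reshape(-1,3); P=P[(np.hypot(P[:,0]-x,P[:,1]-y)<.055)&(P[:,2]>.05)]; o.append((P[:,:2].mean(0)*1000).round(1).tolist()+[P[:,2].max().round(3)])
    print(nm,o)
for nm,x,y,r in (("bottle",.5243,-.3322,.03),("cheese",.395,-.3445,.038),("salt",.4601,-.4032,.022),("sugar",.4576,-.2747,.05)):
    P=W.reshape(-1,3); P=P[(np.hypot(P[:,0]-x,P[:,1]-y)<r)&(P[:,2]>.055)]; print(nm,"top z",np.percentile(P[:,2],[98,100]).round(4))
E
```

```text
time: 48.12
position: [0.4941, 0.1596, 0.2066]
tool_rot: [2.932, -1.124, -0.002]
ft_force: [1.0, -0.6, 0.2]
grip_width: 0.692
time: 48.88
position: [0.507, 0.2865, 0.2072]
tool_rot: [2.931, -1.13, -0.004]
ft_force: [1.7, -0.7, 0.1]
grip_width: 0.689
t 48.88 p [0.507  0.2865 0.2072] jaw -132.17 toolz [-2.8e-03  6.0e-04 -1.0e+00] F [ 1.7 -0.7  0.1] w 59.9 mm q [-1.43  0.26  1.05  1.63 -0.23  1.39 -2.67]
refill [[632.3, -1.9, np.float64(0.122)], [632.4, -2.0, np.float64(0.122)]]
cheesejar [[457.8, 103.7, np.float64(0.096)], [457.8, 103.7, np.float64(0.096)]]
saltjar [[567.6, -104.2, np.float64(0.118)], [567.5, -104.2, np.float64(0.114)]]
empty [[506.3, -1.1, np.float64(0.071)], [506.4, -1.4, np.float64(0.067)]]
bottle top z [0.1414 0.1514]
cheese top z [0.1165 0.1212]
salt top z [0.0935 0.0956]
sugar top z [0.0922 0.0957]
```

View pics/f_top.png

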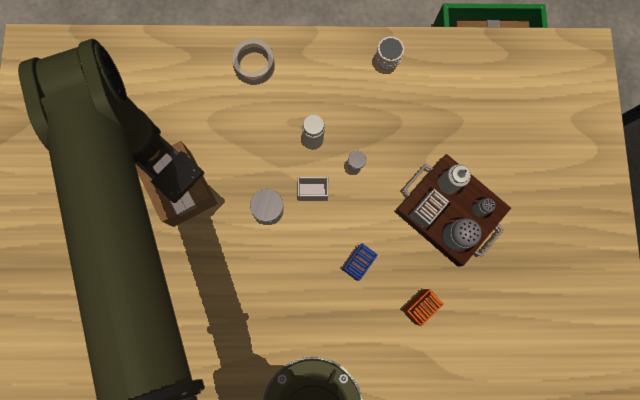

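View pics/f_side.png

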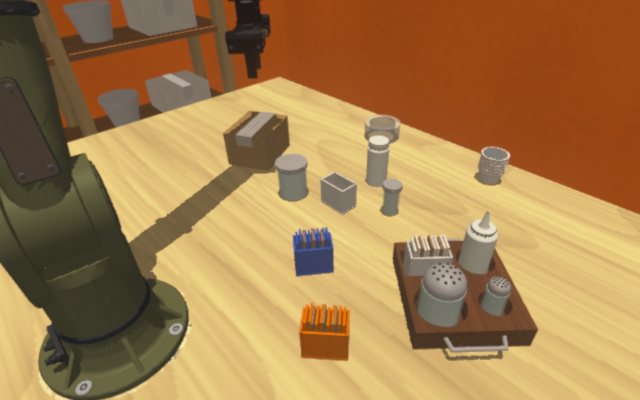

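All four items are in their wells (top view: bottle (458,177), cheese (465,235), salt (486,206), sugar (432,207)). Their top heights match a 10 mm well floor. The look-alikes have not moved. Joint 7 is near its range end, so I'll back it off before handing in.

```bash
python3 -m pendant '[[[0,0,-8],[0,0,0],-0.38],[[0,0,-10],[0,0,0],-0.38],[[0,0,-10],[0,0,0],-0.38],[[0,0,0],[0,0,0],-0.38],[[0,0,0],[0,0,0],-0.38],[[0,0,0],[0,0,0],-0.38]]'
python3 go.py
python3 -c "
from bench import order
print(order.close_job())"
```

```text
time: 49.72
position: [0.5066, 0.2888, 0.2072]
tool_rot: [3.118, -0.385, -0.003]
ft_force: [0.3, 0.7, 0.3]
grip_width: 0.691
t 49.73 p [0.5066 0.2888 0.2072] jaw -104.07 toolz [-2.e-03  2.e-04 -1.e+00] F [0.3 0.7 0.3] w 60.1 mm q [-1.38  0.24  0.96  1.62 -0.2   1.38 -2.21]
the job is handed in; nothing more can be done
None
```

The caddy is made up and handed in at about 50 s. The sauce bottle, cheese shaker, salt shaker and full sugar holder were set in, in that order, each upright and right down in its own well.

**Final checks:**
- **Seating:** measured top heights were 151, about 117, about 94 and about 92 mm. The expected values with a 10 mm well floor are 150, 117, 93 and 91 mm. The three round items were upright to within about 0.5°, and the sugar holder was square to its well.
- **Left alone:** the refill bottle, cheese jar, salt jar and empty holder are within 0.3 mm of where they started. The blue and orange holders look unmoved in the pictures. The arm ended clear of everything.

**What disagreed:**
- The reported TCP sat about 33 mm below where the cameras showed the fingertips. I allowed for this in every grasp, and the contacts agreed with it.
- The side and top cameras differed by about 1.3 mm. I used the side frame, which matched the robot.
- The cheese shaker was let go with most of its weight still on the gripper, so it may have settled by up to about 1 mm. The other three were felt to touch down first.
- Joint 7 came close to its range end (-2.67 of -2.69) on the final retreat, so I backed it off before handing in.

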